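Unhook a lacquer sample paddle from a barbed retaining hook and rack it

ROBOT

A 6-joint arm with a two-finger parallel gripper is mounted at the origin on a cart in front of the work surface, level with it; the furniture and walls round the work are solid. World frame = base frame: x ahead of the robot, y to its left, z up, the work surface at z = 0. Lengths are in mm, angles in degrees, forces in N, time in s.
With the tool pointing down it reaches from about 350 to 850 mm from the base axis. Payload 8.1 kg.
Tool frame: the origin (TCP) lies where the fingers leave the gripper's body, on its centre line; the fingertips stand 73 mm ahead of it and the grasp point (between the pads) lies 54 mm ahead of it; z points along the fingers, y is the line along which they close (so a half turn about z gives the same grasp; the last joint's range is limited). The gripper opens to 85 mm and grips with 20 to 120 N. Pads are 22 mm wide; open, the fingers measure 114 mm over their backs; the gripper's body (76 mm by 85 mm) begins 54 mm behind the grasp point. The pads swing forward as they close: fully open they stand 13 mm farther back than shut.
Start: joints at [71.769, 7.471, 85.268, -0, 87.261, -4.893], TCP at [138.399, 583.825, 303.892] pointing down, gripper open.
Joint ranges: [-169.43, 169.43], [-51.17, 129.36], [1.28, 143.12], [-76.62, 256.62], [0, 156.53], [-152.29, 152.29]. Speed limits (degrees/s): [136.94, 136.94, 159.86, 180, 180, 180].

INTERFACE

Orientations are given as [roll, pitch, yaw] about the fixed x, y, z axes, in that order (R = Rz(yaw) Ry(pitch) Rx(roll)).
In Python, from bench import sense, optics, r gives the robot as it stands.
- The arm moves only by the tool servo_tool, never from a script. Its argument "plan" is a list that holds one entry, the list of rows, each a list of 5 numbers: the shift along the world's x, y, z in m, then the turn about the world's z in degrees, then the finger opening in m, from 0 to 0.0854. A call has 1 to 10 rows; each row shifts and turns the commanded pose from where the row before left it; what a row does not reach is not made up. A row lasts 1/10 s, in which the tool goes at most 50 mm and 8.59 degrees, less where a joint would pass 70% of its speed; a pose out of reach is approached as far as the arm can. A call is refused whole if a number of a shift passes 0.05 or a number of a turn 8.59, either way. A call with a gripper value outside its range is refused whole. The fingers move at their own pace and stop on an object; "force" is the grip in N (left out, the last holds). Time passes only in rows, so rows that do not move let the fingers close. It gives the time, the measured TCP pose, the force, the opening and the grip force at its end, in the units of the state.
- sense(): the state, without advancing time (a new reading comes with each control period).
- optics.snapshot(name): name is "side" or "top" or "wrist"; returns a dict with "frame" (480x640x3 uint8, blue, green, red), "fx", "fy", "cx", "cy" (pixels), "dist_coeffs" ([k1, k2, p1, p2, k3] as OpenCV has them; the pictures are not rectified), "cam_to_world" (4x4, takes a point from camera to world coordinates). Camera axes: x right, y down, z forward; pixel columns grow to the right and rows downward; lengths in mm; the calibration is good to about 2 mm. A picture is of the moment at which its call begins. There is no depth.
- r.hand_in(): hands the job in; it is judged then, once.
The state is a dict: "time": time; "joint_pos": joint angles; "qd": joint speeds; "joint_efforts": joint torques, N m; "tool_pos": TCP position; "tcp_rot": TCP orientation; "ft_force": force on the tool from outside, world axes, zero at the start; "wrist_torque": the same for the moment, N m; "finger_gap": finger opening in mm; "grip_force": force on a finger pad.
Only numpy, scipy, OpenCV 4.12 (cv2) and the standard library are available. Lean on these libraries where they do the work, as an engineer would, in place of code of your own. Each camera call takes 0.05 s, during which the arm holds its last target. There are 200 camera calls.

TASK

Take the hanging wooden sample paddle with the red, black and gold lacquer bands off the barbed hook of the bench stand: raise it, tilt its handle back towards the post and work its hole out along the hook and over the barb by feel. Never force it against the hook: only light contact of a few newtons, never 8. Then lower it gently, upright, into the empty slot of the plywood rack until its foot is fully down, and let go. Do not drop the paddle, and do not disturb the other paddle, the jars, palette, brush or bone folder.

Things in the scene. Friction and masses are not known exactly. Their poses are not given: they have to be found in the camera images.
- paddle_grip (a point): Centre of the leather-faced grip at the top of the hanging sample paddle: flat wooden board 232 mm tall, 0.13 to 0.25 kg; width along its x, thickness along y, z up the handle. Foot 210 mm below this point, hole centre 90 mm below, handle top 22 mm above. Handle 44 mm wide; the leather scales cover 36 x 36 mm about this point and make it 14 mm thick.
- paddle_hole (a point): Centre of the paddle's hanging hole, paddle's axes (y goes through the hole). The hole is 24 mm wide (x), 28 mm high (z), through 8 mm board; its upper and lower edges are fully rounded (radius 4 mm, centred 18 mm above and below this point). An upright paddle cannot pass the barb; leaned back (top to the post) about as steeply as the arm slopes, it passes with 2 mm play in all.
- paddle_foot (a point): Centre of the underside of the paddle's foot, paddle's axes. The blade at the foot is 84 mm wide (x) and 8 mm thick (y), with bands of red, black and gold lacquer on both faces.
- stand: Grey bench stand, fixed: base plate 110 x 130 x 14 mm, round post, 177 mm high in all; origin under the post on the worktop, z up. Its hook points along +y: a level round shank, 6 mm thick, axis 165 mm above the worktop, to a knuckle 62 mm from the post's axis. The paddle hangs by its hole's upper edge about 4 mm short of the knuckle. The hook is springy: 7 N (tip) to 20 N (knuckle) bend it 1 mm.
- hook_bend (a point): The knuckle's centre, stand's axes. A straight arm, 6 mm thick, 62 mm to its round tip's centre, rises from it away from the post. Its slope, set by hand and clamped, is 24 to 54 degrees above level and NOT measured: feel for it, e.g. hole's lower edge sliding along its underside. From the tip a 5 mm thick barb runs back above the arm, ending 48 mm along the arm and 20.5 mm square off it.
- slot (a point): Centre of the floor of the empty slot in the plywood rack, 16 mm above the worktop; rack's axes. The slot runs along x (104 mm long, open ends) and is 14 mm wide in y, between fins 10 mm thick with rounded tops 57 mm above its floor. The occupied slot lies parallel at y = +90 mm.
- paddle_b_grip (a point): Centre of the grip of the other paddle (green, black and gold bands; same shape), which stands in the rack's occupied slot; leave it alone.
- pigment_jar_ochre: Glass pigment jar with black lid, 52 mm diameter, 62 mm high; origin at the centre of its underside; leave alone.
- pigment_jar_blue: Glass jar of blue pigment with white lid, 48 mm diameter, 58 mm high; origin at the centre of its underside; leave alone.
- palette: White flower-shaped palette, 134 x 132 x 16 mm; origin at the centre of its underside; leave alone.
- bone_folder: Cream-coloured bone folder lying flat, 22 x 140 x 9 mm; origin at the centre of its underside; leave alone.
- brush_fine: Fine paintbrush with black handle lying flat, 206 mm long, 9 mm thick; origin under its middle; leave alone.
Not all that is in view belongs to the job. What is shaped like the part that bears paddle_grip but orange or pink is not meant.

How it is judged (in metres and radians):
On the way:
1. the paddle is off the hook: its hole is clear of the barbed tip and it no longer touches the stand (y of paddle_hole in the frame of stand above 0.14 m and contact force between paddle and stand below 0.1 N and height (world z) of paddle_hole above 0.14 m), for 0.2 s.
At the end, for the whole second after the job is handed in: the red-black-gold paddle stands released and at rest in the rack's empty slot: foot on the slot's floor (within 4 mm), within 25 mm of the slot's middle along it, and upright within 0.2 rad (y of paddle_foot in the frame of slot between -0.008 and 0.008 m and x of paddle_foot in the frame of slot between -0.025 and 0.025 m and z of paddle_foot in the frame of slot between -0.004 and 0.004 m and angle between paddle_grip's own z axis and vertical below 0.2 rad and linear speed of paddle below 0.02 m/s and contact force between the fingers and paddle below 0.1 N); the robot touches nothing.
It fails at once if the paddle is forced against the hook or stand (over 8 N) (contact force between paddle and stand above 8 N).
It fails at once if the paddle, off the hook, is let go while its foot is still more than 30 mm above the worktop (14 mm above the slot's floor) (contact force between the fingers and paddle below 0.05 N and height (world z) of paddle_foot above 0.03 m and y of paddle_hole in the frame of stand above 0.14 m).
It fails at once if the paddle is dropped or laid over (more than 1.1 rad from upright) (angle between paddle_grip's own z axis and vertical above 1.1 rad).
It fails at once if the other paddle is disturbed (distance of paddle_b_grip from where it was at the start of the episode above 0.04 m).
It fails at once if a jar, the palette, the brush or the bone folder is pushed away (over 20 mm) (distance of any of pigment_jar_ochre, pigment_jar_blue, palette, bone_folder, brush_fine from where it was at the start of the episode above 0.02 m).
It also fails if it takes over 72 s, if anything falls off the work surface, if the arm or the gripper's body presses on something with over 40 N, if the wrist force passes 120 N, or if a joint passes its speed limit or range.

## Working session

There is one attempt and no reset: what is moved stays moved. The work goes in short steps, Python scripts to look and compute and a tool call to move; the robot and the scene stay as the last step left them, time stands still between calls to the robot, and variables do not carry over. Pictures are saved under pics/ and viewed, at most 10 in all, crops included, and the job is handed in when it is done.

Besides the shell and the picture viewer there is one more tool, called after "Call:" by a JSON object that holds its "method" and its "body". servo_tool: Moves the arm, as the interface text tells. Its arguments: {"type":"object","properties":{"plan":{"type":"array"},"force":{"type":"number"}},"required":["plan"]}

```bash
ls; mkdir -p pics; cat > h.py <<'E'
import numpy as np, cv2
from bench import sense, optics, r
def snap(n,f=None):
    s=optics.snapshot(n)
    if f: cv2.imwrite('pics/'+f,s['frame'])
    return s
def cam(s):
    K=np.array([[s['fx'],0,s['cx']],[0,s['fy'],s['cy']],[0,0,1.]]);T=np.array(s['cam_to_world']);return K,np.array(s['dist_coeffs'],float),T
def ray(c,p):
    K,d,T=c;u=cv2.undistortPoints(np.array([[p]],float),K,d)[0,0];v=T[:3,:3]@[u[0],u[1],1];return T[:3,3],v/np.linalg.norm(v)
def onz(c,p,z):
    o,v=ray(c,p);return o+v*(z-o[2])/v[2]
def tri(*cp):
    A=np.zeros((3,3));b=np.zeros(3);R=[ray(c,p) for c,p in cp]
    for o,v in R:
        M=np.eye(3)-np.outer(v,v);A+=M;b+=M@o
    x=np.linalg.solve(A,b);return x,[np.linalg.norm(np.cross(x-o,v)) for o,v in R]
def proj(c,P):
    K,d,T=c;Ti=np.linalg.inv(T);return cv2.projectPoints(np.atleast_2d(np.array(P,float)),cv2.Rodrigues(Ti[:3,:3])[0],Ti[:3,3],K,d)[0][:,0]
E
python3 - <<'E'
from h import *
import pickle
C={}
for n in('side','top'):
    s=snap(n,n+'1.png');C[n]=cam(s);print(n,np.round(C[n][2],3).tolist(),s['fx'])
pickle.dump(C,open('C.pkl','wb'))
print(sense())
E
```

```text
pics
side [[0.941, -0.182, 0.286, 173.708], [-0.339, -0.458, 0.822, -1029.173], [-0.019, -0.87, -0.493, 828.897], [0.0, 0.0, 0.0, 1.0]] 531.8862582252792
top [[-0.013, -0.992, 0.128, 425.916], [-1.0, 0.015, 0.012, 75.55], [-0.014, -0.128, -0.992, 1174.924], [0.0, 0.0, 0.0, 1.0]] 535.5961061743112
{'time': 0.1, 'joint_pos': array([ 7.17709916e+01,  7.51359025e+00,  8.53220697e+01, -4.25647055e-04,
        8.72614388e+01, -4.89302266e+00]), 'qd': array([-0.00482216, -0.18155696, -0.1248858 ,  0.1111876 ,  0.03530504,
        0.05132717]), 'joint_efforts': array([ 1.13994483e-03, -5.70955896e+01, -5.01935470e+01, -1.83817510e-04,
        8.33362690e-03, -3.73590950e-06]), 'tool_pos': array([138.26146927, 583.47583105, 302.929234  ]), 'tcp_rot': array([-1.79903219e+02, -7.85851663e-03,  1.66664028e+02]), 'ft_force': array([ 0.62595604,  0.93346074, -0.29257255]), 'wrist_torque': array([-0.02740425,  0.01308906, -0.00336534]), 'grip_force': 0.0, 'finger_gap': 85.34557591292902}
```

View pics/side1.png

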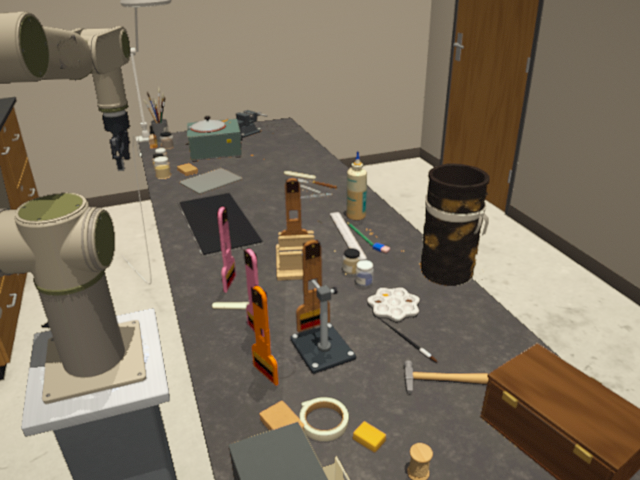

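View pics/top1.png

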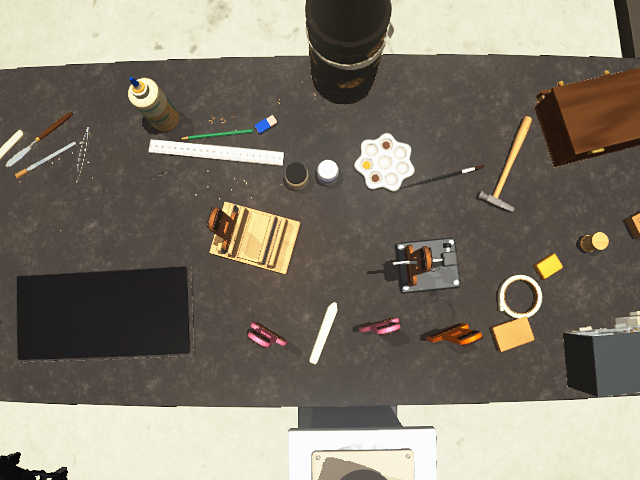

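```bash
python3 - <<'E'
import cv2,numpy as np
s=cv2.imread('pics/side1.png');t=cv2.imread('pics/top1.png')
a=cv2.resize(s[165:375,210:410],None,fx=2.85,fy=2.85,interpolation=cv2.INTER_CUBIC)
b=cv2.resize(t[190:310,195:315],None,fx=2.5,fy=2.5,interpolation=cv2.INTER_CUBIC) # rack
c=cv2.resize(t[225:305,360:470],None,fx=7,fy=7,interpolation=cv2.INTER_CUBIC)
cv2.imwrite('pics/c1.png',a)
cv2.imwrite('pics/c2.png',c)
cv2.imwrite('pics/c3.png',cv2.resize(t[195:285,200:310],None,fx=7,fy=6.6,interpolation=cv2.INTER_CUBIC))
E
```

```text
(no output)
```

View pics/c1.png

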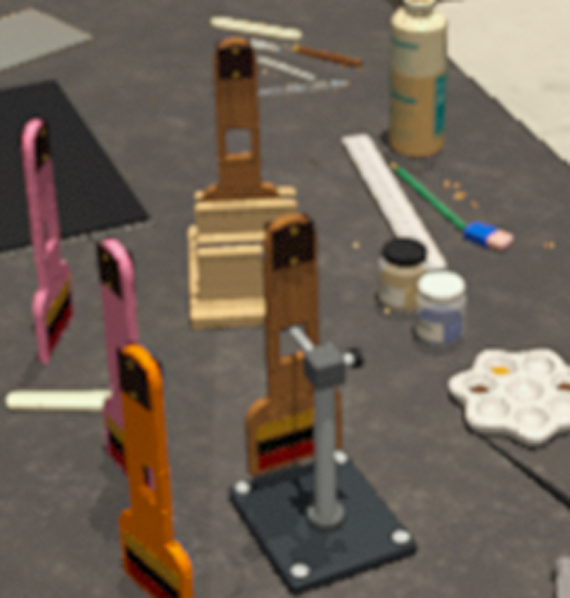

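View pics/c2.png

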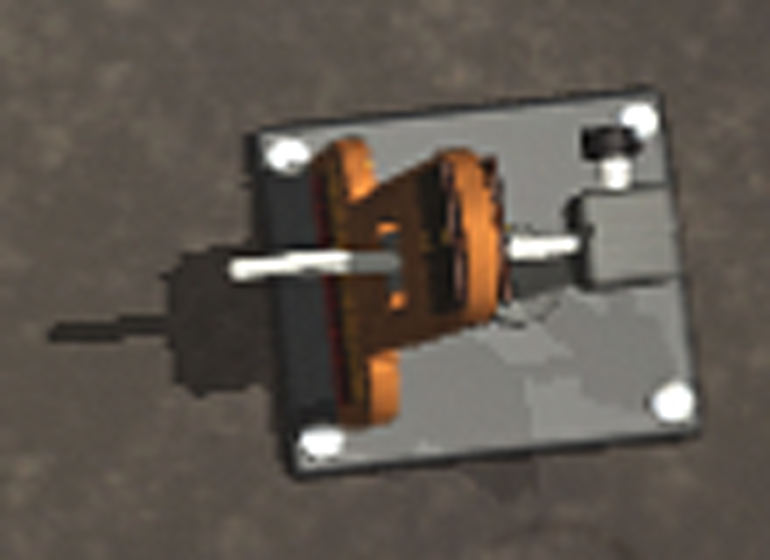

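View pics/c3.png

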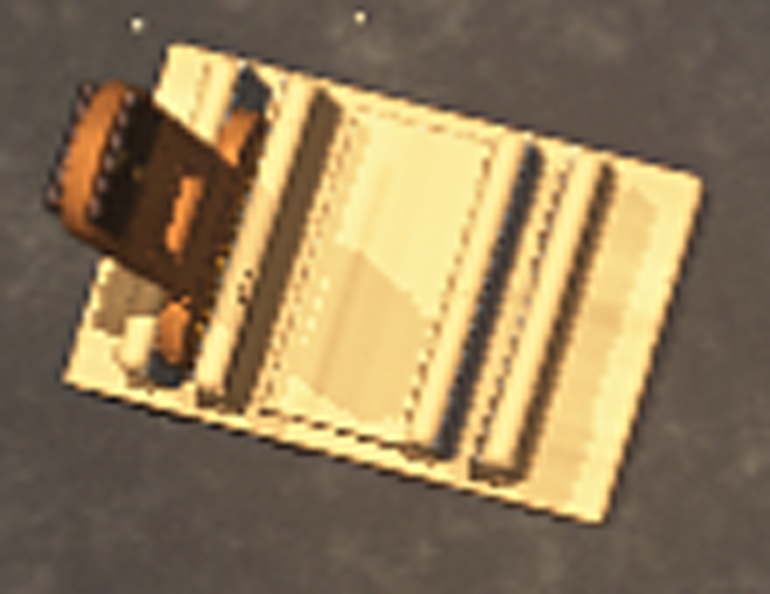

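```bash
cat > m.py <<'E'
from h import *
import pickle
C=pickle.load(open('C.pkl','rb'));T=C['top'];S=C['side']
c2=lambda u,v:(360+u/7-.43,225+v/7-.43)
c1=lambda u,v:(210+u/2.85-.3,165+v/2.85-.3)
c3=lambda u,v:(200+u/7-.43,195+v/6.6-.43)
P=[onz(T,c2(*p),14) for p in[(248,132),(657,92),(697,432),(297,475)]]
for p in P: print('plate',p.round(1))
e=[P[0]-P[1],P[3]-P[2]];print('hook dir yaw',[np.degrees(np.arctan2(-v[0],v[1])) for v in e],[np.linalg.norm(v) for v in e],np.linalg.norm(P[0]-P[3]),np.mean(P,0))
e=[P[0]-P[3],P[1]-P[2]];print('x yaw',[np.degrees(np.arctan2(v[1],v[0])) for v in e])
print('post top',onz(T,c2(628,237),177),'side base',onz(S,c1(326,514),14), tri((T,c2(628,237)),(S,c1(325,357))))
print('scr',[onz(S,c1(*p),14).round(1) for p in[(241,488),(340,458),(402,538),(300,571)]],[onz(T,c2(*p),14).round(1) for p in[(288,153),(640,117),(674,402),(322,441)]])
print('handle top',onz(T,c2(480,235),266),'grip side',tri((T,c2(480,235)),(S,c1(291,217))))
print('foot top',[onz(T,c2(*p),34+45) for p in [(350,165),(378,390)]])
L=[onz(T,c3(*p),73) for p in[(520,140),(430,455),(590,155),(495,475)]]
print('fins',[l.round(1) for l in L],np.mean(L,0))
print('slot yaw',[np.degrees(np.arctan2(*(a-b)[[1,0]])) for a,b in[(L[0],L[1]),(L[2],L[3])]])
print('rackcorner z16',[onz(T,c3(*p),16).round(1) for p in[(175,45),(703,180),(605,520),(65,380)]])
E
python3 m.py
```

```text
plate [549.3 -79.2  14. ]
plate [ 559.9 -208.3   14. ]
plate [ 453.6 -216.4   14. ]
plate [442.7 -91.3  14. ]
hook dir yaw [np.float64(4.684377491912801), np.float64(4.983544390721408)] [np.float64(129.51185846527937), np.float64(125.58026122894056)] 107.31040456947035 [ 501.37044567 -148.78416593   14.        ]
x yaw [np.float64(6.4357554192526765), np.float64(4.333081713418013)]
post top [ 502.11848675 -158.87051434  177.        ] side base [ 505.15187494 -153.98326141   14.        ] (array([ 502.73538047, -159.96762501,  172.70146219]), [np.float64(0.2987380619120424), np.float64(0.2987380619121014)])
scr [array([451.3, -98.8,  14. ]), array([541.6, -92. ,  14. ]), array([ 550.8, -202.1,   14. ]), array([ 462.9, -208.2,   14. ])] [array([542.5, -91.5,  14. ]), array([ 552.1, -202.6,   14. ]), array([ 463. , -209.5,   14. ]), array([453. , -99.3,  14. ])]
handle top [ 496.42619107 -101.58421535  266.        ] grip side (array([ 497.56888467, -102.34086094,  263.55212057]), [np.float64(0.9849913886977586), np.float64(0.9849913886976337)])
foot top [array([ 532.18769292, -100.34495943,   79.        ]), array([ 466.0499691 , -106.39609421,   79.        ])]
fins [array([604.8, 179.4,  73. ]), array([505.4, 206.3,  73. ]), array([599.7, 158.5,  73. ]), array([498.9, 187.1,  73. ])] [552.19953213 182.84441989  73.        ]
slot yaw [np.float64(-15.167681206542621), np.float64(-15.849772754666649)]
rackcorner z16 [array([648.1, 294.2,  16. ]), array([599.7, 127.5,  16. ]), array([487.5, 158.8,  16. ]), array([535.8, 327.8,  16. ])]
```

```bash
cat >> m.py <<'E'
print('----')
a=np.radians(5);O=np.array([502.5,-158.7,0]);Y=np.array([-np.sin(a),np.cos(a),0]);Z=np.array([0,0,1.])
for th in range(24,56,5):
    t=np.radians(th);d=Y*np.cos(t)+Z*np.sin(t);n=-Y*np.sin(t)+Z*np.cos(t);k=O+62*Y+165*Z
    q=proj(T,[k+65*d,k+48*d+20.5*n,k]);print(th,((q-[360,225]+.43)*7).round(0).tolist(),((proj(S,[k+62*d,k+48*d+20.5*n])-[210,165]+.3)*2.85).round(0).tolist())
E
python3 m.py | sed '1,/----/d'
```

```text
24 [[185.0, 279.0], [281.0, 266.0], [392.0, 263.0]] [[259.0, 262.0], [269.0, 260.0]]
29 [[197.0, 277.0], [296.0, 264.0], [392.0, 263.0]] [[260.0, 258.0], [271.0, 259.0]]
34 [[210.0, 274.0], [312.0, 262.0], [392.0, 263.0]] [[261.0, 255.0], [273.0, 259.0]]
39 [[225.0, 272.0], [328.0, 260.0], [392.0, 263.0]] [[263.0, 252.0], [275.0, 258.0]]
44 [[242.0, 269.0], [345.0, 257.0], [392.0, 263.0]] [[264.0, 250.0], [277.0, 259.0]]
49 [[259.0, 266.0], [362.0, 255.0], [392.0, 263.0]] [[266.0, 248.0], [279.0, 260.0]]
54 [[278.0, 263.0], [380.0, 253.0], [392.0, 263.0]] [[268.0, 247.0], [282.0, 261.0]]
```

Call:
{"method": "servo_tool", "body": {"plan": [[[0.04, -0.05, 0.02, -7, 0.0854], [0.04, -0.05, 0.02, -7, 0.0854], [0.04, -0.05, 0.02, -8.5, 0.0854], [0.04, -0.05, 0.02, -8.5, 0.0854], [0.04, -0.05, 0.02, -8.5, 0.0854], [0.03, -0.05, 0.02, -8.5, 0.0854], [0.03, -0.05, 0.02, -8.5, 0.0854], [0.03, -0.05, 0, -8.5, 0.0854], [0.03, -0.05, 0, -8.5, 0.0854], [0.02, -0.05, 0, -8.2, 0.0854]]]}}

```text
time: 1.1
tool_pos: [406.9, 182.4, 410.6]
tcp_rot: [-180.0, 0.0, 84.6]
ft_force: [1.5, 1.4, 0.9]
finger_gap: 85.3
grip_force: 0.0
```

Call:
{"method": "servo_tool", "body": {"plan": [[[0.015, -0.047, 0, 3.5, 0.0854], [0.015, -0.047, 0, 3.5, 0.0854], [0.015, -0.047, 0, 3.5, 0.0854], [0.015, -0.047, 0, 0, 0.0854], [0.015, -0.047, 0, 0, 0.0854], [0.015, -0.047, 0, 0, 0.0854], [0, 0, 0, 0, 0.0854], [0, 0, 0, 0, 0.0854]]]}}

```text
time: 1.9
tool_pos: [496.0, -98.9, 410.0]
tcp_rot: [-179.9, -0.1, 95.3]
ft_force: [-1.7, -0.2, -0.5]
finger_gap: 85.7
grip_force: 0.0
```

```bash
python3 - <<'E'
from h import *
import pickle
C=pickle.load(open('C.pkl','rb'))
s=snap('wrist','w1.png');C['w1']=cam(s);t=snap('top','t2.png')
pickle.dump(C,open('C.pkl','wb'))
print(C['w1'][2].round(3).tolist());x=sense();print(x['tool_pos'],x['tcp_rot'],x['ft_force'],x['joint_pos'])
w=s['frame'];tt=t['frame'][215:315,350:480]
cv2.imwrite('pics/d1.png',w)
E
```

```text
[[0.996, 0.089, 0.025, 490.343], [0.092, -0.954, -0.286, -26.699], [-0.001, 0.287, -0.958, 480.138], [0.0, 0.0, 0.0, 1.0]]
[495.97152687 -97.15852904 410.60200043] [-1.79969167e+02 -3.70028834e-02  9.54822142e+01] [0.46837369 0.79708391 0.1529825 ] [-1.69110724e+01 -8.32991834e+00  8.99718626e+01  2.27098840e-02
  9.84006599e+01 -2.23899871e+01]
```

View pics/w1.png

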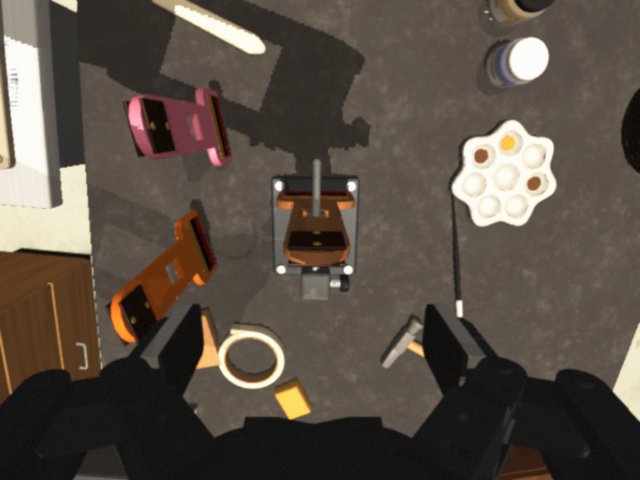

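```bash
python3 - <<'E'
from h import *
import pickle
C=pickle.load(open('C.pkl','rb'));W=C['w1']
for n,p,z in[('htop front',(317,247),262),('htop back',(317,265),262),('hL',(285,257),250),('hR',(350,257),250),('block',(315,284),177),('scrTL',(281,186),14),('scrTR',(351,186),14),('scrBL',(280,269),14),('scrBR',(348,269),14)]:
    print(n,onz(W,p,z).round(1))
a=np.radians(5);O=np.array([502.5,-158.7,0]);Y=np.array([-np.sin(a),np.cos(a),0]);Z=np.array([0,0,1.])
for th in range(34,52,4):
    t=np.radians(th);d=Y*np.cos(t)+Z*np.sin(t);n=-Y*np.sin(t)+Z*np.cos(t);k=O+62*Y+165*Z
    print(th,proj(W,[k+65*d,k+48*d+20.5*n,k]).round(1).tolist())
E
```

```text
htop front [499.2 -96.3 262. ]
htop back [ 500.3 -107.9  262. ]
hL [ 479.8 -108.8  250. ]
hR [ 521.6 -104.9  250. ]
block [ 504.2 -157.2  177. ]
scrTL [ 457.3 -100.6   14. ]
scrTR [543.7 -92.5  14. ]
scrBL [ 463.6 -210.3   14. ]
scrBR [ 553. -202.   14.]
34 [[313.8, 150.8], [313.6, 187.6], [313.3, 212.7]]
38 [[313.8, 154.9], [313.6, 192.4], [313.3, 212.7]]
42 [[313.7, 159.5], [313.5, 197.2], [313.3, 212.7]]
46 [[313.7, 164.4], [313.5, 202.2], [313.3, 212.7]]
50 [[313.7, 169.7], [313.5, 207.3], [313.3, 212.7]]
```

Call:
{"method": "servo_tool", "body": {"plan": [[[0.002, -0.002, -0.015, 0, 0.0854], [0.002, -0.002, -0.025, 0, 0.0854], [0, 0, -0.025, 0, 0.0854], [0, 0, -0.025, 0, 0.0854], [0, 0, -0.015, 0, 0.0854], [0, 0, -0.007, 0, 0.0854], [0, 0, 0, 0, 0.0854], [0, 0, 0, 0, 0.0854]]], "force": 20}}

```text
time: 2.8
tool_pos: [500.6, -101.7, 300.0]
tcp_rot: [179.9, 0.0, 95.5]
ft_force: [0.2, 0.4, -0.1]
finger_gap: 85.7
grip_force: 0.0
```

```bash
python3 - <<'E'
from h import *
for i in range(3): 
    x=sense();print(x['time'],x['tool_pos'],x['tcp_rot'],x['ft_force'],x['wrist_torque'])
E
```

```text
2.8 [ 500.59249315 -101.69746894  299.9617487 ] [1.79916903e+02 3.37770093e-02 9.54847091e+01] [ 0.21821575  0.44238846 -0.10066081] [-0.04704238 -0.01301309  0.01390741]
2.8 [ 500.59249315 -101.69746894  299.9617487 ] [1.79916903e+02 3.37770093e-02 9.54847091e+01] [ 0.21821575  0.44238846 -0.10066081] [-0.04704238 -0.01301309  0.01390741]
2.8 [ 500.59249315 -101.69746894  299.9617487 ] [1.79916903e+02 3.37770093e-02 9.54847091e+01] [ 0.21821575  0.44238846 -0.10066081] [-0.04704238 -0.01301309  0.01390741]
```

Call:
{"method": "servo_tool", "body": {"plan": [[[0, 0, 0, 0, 0.06], [0, 0, 0, 0, 0.05], [0, 0, 0, 0, 0.047], [0, 0, 0, 0, 0.045], [0, 0, 0, 0, 0.043], [0, 0, 0, 0, 0.04], [0, 0, 0, 0, 0.04]]], "force": 20}}

```text
time: 3.5
tool_pos: [500.2, -101.9, 299.1]
tcp_rot: [180.0, 0.0, 95.5]
ft_force: [0.2, -0.4, 2.5]
finger_gap: 43.4
grip_force: 20.1
```

Call:
{"method": "servo_tool", "body": {"plan": [[[0, 0, 0.001, 0, 0.04], [0, 0, 0.001, 0, 0.04], [0, 0, 0.001, 0, 0.04], [0, 0, 0.001, 0, 0.04], [0, 0, 0, 0, 0.04], [0, 0, 0, 0, 0.04]]]}}

```text
time: 4.1
tool_pos: [500.1, -101.8, 302.8]
tcp_rot: [-180.0, -0.0, 95.5]
ft_force: [0.7, 0.4, -1.6]
finger_gap: 43.2
grip_force: 20.6
```

Call:
{"method": "servo_tool", "body": {"plan": [[[0.0004, -0.004, 0, 0, 0.04], [0.0006, -0.007, 0, 0, 0.04], [0.0006, -0.007, 0, 0, 0.04], [0.0006, -0.007, 0, 0, 0.04], [0.0003, -0.004, 0, 0, 0.04], [0, 0, 0, 0, 0.04], [0, 0, 0, 0, 0.04], [0, 0, 0, 0, 0.04]]]}}

```text
time: 4.9
tool_pos: [502.7, -130.7, 302.8]
tcp_rot: [-180.0, -0.0, 95.5]
ft_force: [-0.1, 0.0, -1.6]
finger_gap: 43.5
grip_force: 20.6
```

```bash
python3 - <<'E'
from h import *
x=sense();print(x['tool_pos'],x['ft_force'],x['wrist_torque'])
a=snap('side')['frame'][190:360,250:390];
cv2.imwrite('pics/e1.png',cv2.resize(a,None,fx=3.5,fy=3.5,interpolation=cv2.INTER_CUBIC))
E
```

```text
[ 502.65356071 -130.65539534  302.84485241] [-0.07275024  0.0167988  -1.6237848 ] [ 0.00290496 -0.01985121  0.01088765]
```

View pics/e1.png

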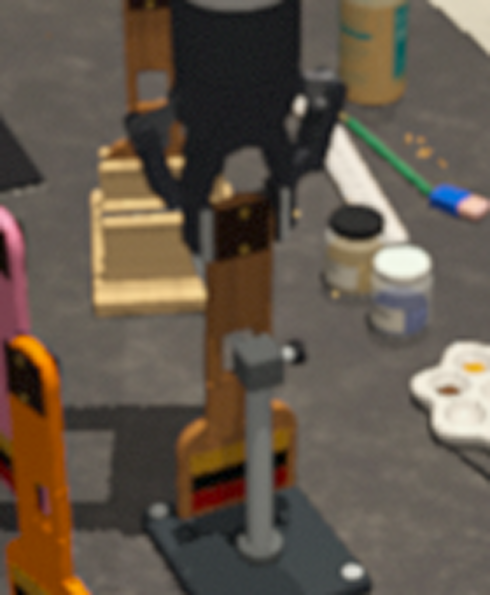

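Call:
{"method": "servo_tool", "body": {"plan": [[[0.0003, -0.003, 0, 0, 0.04], [0.0003, -0.003, 0, 0, 0.04], [0.0001, -0.001, 0, 0, 0.04], [0.0001, -0.001, 0, 0, 0.04], [0, 0, 0, 0, 0.04], [0, 0, 0, 0, 0.04]]]}}

```text
time: 5.55
tool_pos: [503.5, -138.8, 302.9]
tcp_rot: [180.0, -0.0, 95.5]
ft_force: [0.5, 0.3, -2.7]
finger_gap: 43.4
grip_force: 20.6
```

Call:
{"method": "servo_tool", "body": {"plan": [[[0.0001, -0.001, 0, 0, 0.04], [0.0001, -0.001, 0, 0, 0.04], [0, 0, 0, 0, 0.04]]]}}

```text
time: 5.85
tool_pos: [503.7, -140.9, 302.9]
tcp_rot: [-180.0, 0.0, 95.5]
ft_force: [-0.2, 0.3, -1.3]
finger_gap: 43.2
grip_force: 20.6
```

Call:
{"method": "servo_tool", "body": {"plan": [[[0.0001, -0.001, 0, 0, 0.04], [0.0001, -0.001, 0, 0, 0.04], [0, 0, 0, 0, 0.04]]]}}

```text
time: 6.15
tool_pos: [503.9, -142.9, 302.9]
tcp_rot: [180.0, -0.0, 95.5]
ft_force: [-0.1, -0.2, -2.2]
finger_gap: 43.3
grip_force: 20.6
```

Call:
{"method": "servo_tool", "body": {"plan": [[[0.0001, -0.001, 0, 0, 0.04], [0.0001, -0.001, 0, 0, 0.04], [0, 0, 0, 0, 0.04]]]}}

```text
time: 6.45
tool_pos: [504.0, -144.7, 302.9]
tcp_rot: [-180.0, -0.0, 95.5]
ft_force: [-1.1, 1.5, -0.4]
finger_gap: 43.7
grip_force: 20.7
```

Call:
{"method": "servo_tool", "body": {"plan": [[[0.0001, -0.001, 0, 0, 0.04], [0.0001, -0.001, 0, 0, 0.04], [0, 0, 0, 0, 0.04]]]}}

```text
time: 6.75
tool_pos: [504.2, -146.9, 302.8]
tcp_rot: [-180.0, -0.0, 95.5]
ft_force: [-0.7, 2.4, -0.3]
finger_gap: 42.9
grip_force: 20.6
```

Call:
{"method": "servo_tool", "body": {"plan": [[[0.0001, -0.001, 0, 0, 0.04], [0.0001, -0.001, 0, 0, 0.04], [0, 0, 0, 0, 0.04]]]}}

```text
time: 7.05
tool_pos: [504.4, -148.9, 302.8]
tcp_rot: [-180.0, -0.0, 95.5]
ft_force: [-0.2, 1.4, -1.5]
finger_gap: 43.2
grip_force: 20.6
```

Call:
{"method": "servo_tool", "body": {"plan": [[[0.0001, -0.0015, 0, 0, 0.04], [0.0001, -0.0015, 0, 0, 0.04], [0.0001, -0.0015, 0, 0, 0.04], [0.0001, -0.0015, -0.0002, 0, 0.04], [0.0002, -0.0018, -0.0003, 0, 0.04], [0.0002, -0.0018, -0.0003, 0, 0.04]]]}}

```text
time: 7.65
tool_pos: [505.2, -158.5, 302.1]
tcp_rot: [-180.0, -0.0, 95.5]
ft_force: [-1.2, 2.6, -1.8]
finger_gap: 43.3
grip_force: 20.8
```

Call:
{"method": "servo_tool", "body": {"plan": [[[0.0002, -0.0018, -0.0003, 0, 0.04], [0.0001, -0.0018, -0.0004, 0, 0.04], [0.0002, -0.0018, -0.0004, 0, 0.04], [0.0002, -0.0018, -0.0004, 0, 0.04]]]}}

```text
time: 8.05
tool_pos: [506.0, -165.7, 300.6]
tcp_rot: [180.0, -0.0, 95.5]
ft_force: [-1.4, 1.8, -0.4]
finger_gap: 43.6
grip_force: 20.9
```

Call:
{"method": "servo_tool", "body": {"plan": [[[0.0002, -0.0018, -0.0006, 0, 0.04], [0.0001, -0.0018, -0.0006, 0, 0.04], [0.0002, -0.0018, -0.0006, 0, 0.04], [0.0002, -0.0018, -0.0006, 0, 0.04], [0.0002, -0.0018, -0.0007, 0, 0.04]]]}}

```text
time: 8.55
tool_pos: [506.9, -174.7, 297.5]
tcp_rot: [180.0, 0.0, 95.5]
ft_force: [-1.7, 3.0, 0.4]
finger_gap: 43.1
grip_force: 21.0
```

Call:
{"method": "servo_tool", "body": {"plan": [[[0.0002, -0.0018, -0.0008, 0, 0.04], [0.0001, -0.0018, -0.0008, 0, 0.04], [0.0002, -0.0018, -0.0009, 0, 0.04], [0.0002, -0.0018, -0.0009, 0, 0.04], [0.0002, -0.0018, -0.001, 0, 0.04]]]}}

```text
time: 9.05
tool_pos: [507.8, -183.7, 293.1]
tcp_rot: [180.0, 0.0, 95.5]
ft_force: [-1.5, 2.9, 1.2]
finger_gap: 43.3
grip_force: 21.1
```

Call:
{"method": "servo_tool", "body": {"plan": [[[0.0002, -0.0016, -0.001, 0, 0.04], [0.0001, -0.0016, -0.001, 0, 0.04], [0.0002, -0.0016, -0.0011, 0, 0.04], [0.0001, -0.0016, -0.0011, 0, 0.04], [0.0001, -0.0016, -0.0012, 0, 0.04], [0, 0, 0, 0, 0.04]]]}}

```text
time: 9.65
tool_pos: [508.5, -191.8, 287.5]
tcp_rot: [180.0, 0.0, 95.5]
ft_force: [-1.4, 2.1, 2.1]
finger_gap: 43.4
grip_force: 21.0
```

```bash
python3 - <<'E'
from h import *
x=sense();print(x['tool_pos'],x['ft_force'],x['wrist_torque'])
a=snap('side')['frame'][190:360,250:390]
b=snap('top')['frame'][215:315,360:500]
a=cv2.resize(a,None,fx=3.0,fy=3.0,interpolation=cv2.INTER_CUBIC);b=cv2.resize(b,(380,271),interpolation=cv2.INTER_CUBIC)
c=np.zeros((510,800,3),np.uint8);c[:,:420]=a;c[:271,420:]=b
cv2.imwrite('pics/e2.png',c)
E
```

```text
[ 508.48566746 -191.81463881  287.52737588] [-1.42377372  2.12679544  2.13114512] [ 0.54083773  0.23422381 -0.01786729]
```

View pics/e2.png

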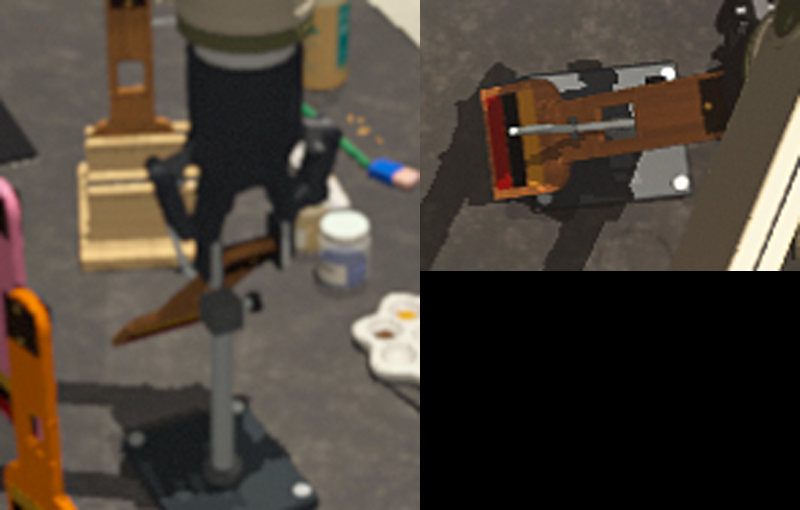

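```bash
python3 - <<'E'
from h import *
import pickle
C=pickle.load(open('C.pkl','rb'));T=C['top'];S=C['side']
G=np.array([508.5,-191.8,233.5]);a=np.radians(5);Y=np.array([-np.sin(a),np.cos(a),0]);Z=np.array([0,0,1.])
print('meas top foot edge mid',360+(490-420)/2.714,215+143/2.714,' side foot corner L (113,343) ->',250+113/3,190+343/3)
for ph in range(34,64,4):
    p=np.radians(ph);D=Y*np.sin(p)-Z*np.cos(p);N=Y*np.cos(p)+Z*np.sin(p);X=np.array([Y[1],-Y[0],0])
    F=G+210*D
    print(ph,proj(T,[F+4*N,G+(90-14)*D-4*N]).round(1).tolist(),proj(S,[F-42*X,F+42*X]).round(1).tolist())
E
```

```text
meas top foot edge mid 385.792188651437 267.689756816507  side foot corner L (113,343) -> 287.6666666666667 304.3333333333333
34 [[395.0, 265.5], [445.0, 257.3]] [[292.9, 315.1], [325.2, 305.5]]
38 [[390.0, 265.8], [443.0, 257.4]] [[290.8, 309.4], [323.0, 299.9]]
42 [[385.2, 266.1], [441.1, 257.5]] [[288.8, 303.5], [320.9, 294.3]]
46 [[380.7, 266.3], [439.4, 257.6]] [[286.9, 297.7], [319.0, 288.6]]
50 [[376.5, 266.4], [437.9, 257.6]] [[285.1, 291.7], [317.2, 282.8]]
54 [[372.7, 266.5], [436.5, 257.6]] [[283.4, 285.7], [315.5, 276.9]]
58 [[369.2, 266.5], [435.3, 257.6]] [[281.9, 279.7], [314.0, 271.1]]
62 [[366.1, 266.4], [434.2, 257.6]] [[280.5, 273.7], [312.7, 265.2]]
```

Call:
{"method": "servo_tool", "body": {"plan": [[[0, 0, 0, 0, 0.035], [0, 0, 0, 0, 0.03], [0, 0, 0, 0, 0.03]]], "force": 60}}

```text
time: 10.05
tool_pos: [508.6, -191.6, 287.8]
tcp_rot: [180.0, 0.0, 95.5]
ft_force: [-0.8, 2.7, 2.6]
finger_gap: 42.7
grip_force: 62.2
```

Call:
{"method": "servo_tool", "body": {"plan": [[[-0.0001, 0.001, 0, 0, 0.03], [-0.0002, 0.002, 0, 0, 0.03], [-0.0002, 0.002, 0, 0, 0.03], [0, 0, 0, 0, 0.03], [0, 0, 0, 0, 0.03]]]}}

```text
time: 10.55
tool_pos: [507.8, -186.6, 287.3]
tcp_rot: [-180.0, 0.0, 95.5]
ft_force: [-0.2, -0.2, -2.9]
finger_gap: 42.2
grip_force: 62.0
```

Call:
{"method": "servo_tool", "body": {"plan": [[[-0.0003, 0.003, 0.0002, 0, 0.03], [-0.0004, 0.005, 0.0003, 0, 0.03], [-0.0004, 0.005, 0.0003, 0, 0.03], [-0.0004, 0.005, 0.0003, 0, 0.03], [-0.0004, 0.005, 0.0003, 0, 0.03], [-0.0003, 0.003, 0.0002, 0, 0.03], [-0.0001, 0.001, 0, 0, 0.03], [0, 0, 0, 0, 0.03], [0, 0, 0, 0, 0.03]]]}}

```text
time: 11.45
tool_pos: [505.7, -159.7, 289.3]
tcp_rot: [180.0, 0.0, 95.5]
ft_force: [0.5, 0.1, -2.2]
finger_gap: 42.6
grip_force: 62.0
```

```bash
python3 - <<'E'
from h import *
x=sense();print(x['tool_pos'],x['ft_force'],x['wrist_torque'])
s=snap('top');b=s['frame'][235:295,365:465];w=snap('wrist')['frame']
c=np.zeros((600,800,3),np.uint8);c[:300,:500]=cv2.resize(b,(500,300),interpolation=cv2.INTER_CUBIC)
c[300:,:]=cv2.resize(w[60:360,120:520],(400,300)).repeat(1,1) if 0 else np.hstack([cv2.resize(w[60:360,120:520],(400,300)),cv2.resize(snap('side')['frame'][210:310,260:390],(400,300))])
cv2.imwrite('pics/e3.png',c)
E
```

```text
[ 505.67132344 -159.69518196  289.29367336] [ 0.5325509   0.14198122 -2.20476863] [-0.16961729  0.0100217  -0.01003397]
```

View pics/e3.png

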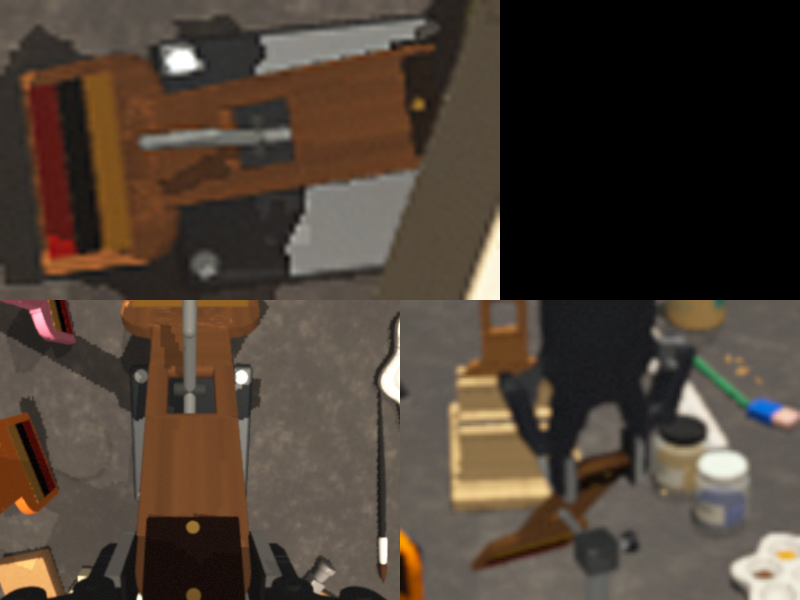

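```bash
python3 - <<'E'
from h import *
import pickle
C=pickle.load(open('C.pkl','rb'));T=C['top']
G=np.array([505.7,-159.7,235.3]);a=np.radians(5);Y=np.array([-np.sin(a),np.cos(a),0]);Z=np.array([0,0,1.]);X=np.array([Y[1],-Y[0],0])
for ph in range(34,52,4):
    p=np.radians(ph);D=Y*np.sin(p)-Z*np.cos(p);N=Y*np.cos(p)+Z*np.sin(p);F=G+210*D+4*N
    print(ph,((proj(T,[F+42*X,F-42*X,G+76*D+4*N,G+104*D+4*N])-[365,235])*5).round(0).tolist())
E
```

```text
34 [[62.0, 60.0], [85.0, 261.0], [302.0, 121.0], [250.0, 130.0]]
38 [[36.0, 61.0], [59.0, 264.0], [293.0, 121.0], [237.0, 130.0]]
42 [[12.0, 61.0], [35.0, 266.0], [284.0, 122.0], [226.0, 131.0]]
46 [[-12.0, 61.0], [11.0, 268.0], [276.0, 122.0], [215.0, 131.0]]
50 [[-33.0, 61.0], [-11.0, 270.0], [269.0, 122.0], [205.0, 131.0]]
```

Call:
{"method": "servo_tool", "body": {"plan": [[[-0.0002, 0.0025, 0.0022, 0, 0.03], [-0.0003, 0.004, 0.0034, 0, 0.03], [-0.0003, 0.0035, 0.003, 0, 0.03], [-0.0001, 0.0013, 0.0012, 0, 0.03], [0, 0, 0, 0, 0.03], [0, 0, 0, 0, 0.03]]]}}

```text
time: 12.2
tool_pos: [504.8, -148.2, 299.1]
tcp_rot: [180.0, 0.0, 95.5]
ft_force: [0.3, -0.3, -2.3]
finger_gap: 42.3
grip_force: 62.0
```

Call:
{"method": "servo_tool", "body": {"plan": [[[0.0001, -0.0007, 0.0008, 0, 0.03], [0.0001, -0.0013, 0.0015, 0, 0.03], [0.0001, -0.0007, 0.0008, 0, 0.03], [0, -0.0005, 0.0006, 0, 0.03], [0, 0, 0, 0, 0.03]]]}}

```text
time: 12.7
tool_pos: [505.1, -151.6, 302.9]
tcp_rot: [180.0, 0.0, 95.5]
ft_force: [0.5, 0.0, -2.2]
finger_gap: 42.2
grip_force: 62.0
```

Call:
{"method": "servo_tool", "body": {"plan": [[[0, -0.0005, 0.0006, 0, 0.03], [0, 0, 0, 0, 0.03]]]}}

```text
time: 12.9
tool_pos: [505.1, -152.0, 303.4]
tcp_rot: [180.0, 0.0, 95.5]
ft_force: [-0.1, 0.0, -1.3]
finger_gap: 42.5
grip_force: 62.0
```

Call:
{"method": "servo_tool", "body": {"plan": [[[0, -0.0005, 0.0006, 0, 0.03], [0, 0, 0, 0, 0.03]]]}}

```text
time: 13.1
tool_pos: [505.1, -152.5, 304.1]
tcp_rot: [180.0, 0.0, 95.5]
ft_force: [-0.7, -0.4, -1.9]
finger_gap: 42.2
grip_force: 62.0
```

Call:
{"method": "servo_tool", "body": {"plan": [[[0, -0.0004, 0.0004, 0, 0.03], [0, 0, 0, 0, 0.03]]]}}

```text
time: 13.3
tool_pos: [505.1, -152.9, 304.4]
tcp_rot: [-180.0, 0.0, 95.5]
ft_force: [0.3, 0.2, -2.0]
finger_gap: 42.4
grip_force: 62.0
```

Call:
{"method": "servo_tool", "body": {"plan": [[[0, -0.0003, 0.0003, 0, 0.03], [0, 0, 0, 0, 0.03]]]}}

```text
time: 13.5
tool_pos: [505.1, -153.2, 304.7]
tcp_rot: [180.0, 0.0, 95.5]
ft_force: [-0.2, 0.4, -2.2]
finger_gap: 42.6
grip_force: 62.0
```

Call:
{"method": "servo_tool", "body": {"plan": [[[0, -0.0003, 0.0003, 0, 0.03], [0, 0, 0, 0, 0.03]]]}}

```text
time: 13.7
tool_pos: [505.1, -153.5, 305.0]
tcp_rot: [180.0, 0.0, 95.5]
ft_force: [0.5, 0.5, -2.0]
finger_gap: 42.2
grip_force: 62.0
```

Call:
{"method": "servo_tool", "body": {"plan": [[[0, -0.0003, 0.0003, 0, 0.03], [0, 0, 0, 0, 0.03]]]}}

```text
time: 13.9
tool_pos: [505.1, -153.8, 305.3]
tcp_rot: [180.0, 0.0, 95.5]
ft_force: [0.3, 0.2, -2.1]
finger_gap: 42.2
grip_force: 62.0
```

Call:
{"method": "servo_tool", "body": {"plan": [[[0, -0.0003, 0.0003, 0, 0.03], [0, 0, 0, 0, 0.03]]]}}

```text
time: 14.1
tool_pos: [505.1, -154.2, 305.7]
tcp_rot: [180.0, 0.0, 95.5]
ft_force: [0.7, 0.1, -1.7]
finger_gap: 42.2
grip_force: 62.0
```

Call:
{"method": "servo_tool", "body": {"plan": [[[0, -0.0003, 0.0003, 0, 0.03], [0, 0, 0, 0, 0.03]]]}}

```text
time: 14.3
tool_pos: [505.1, -154.5, 305.9]
tcp_rot: [180.0, 0.0, 95.5]
ft_force: [0.2, 0.8, -1.3]
finger_gap: 42.2
grip_force: 62.0
```

Call:
{"method": "servo_tool", "body": {"plan": [[[0, -0.0003, 0.0003, 0, 0.03], [0, 0, 0, 0, 0.03]]]}}

```text
time: 14.5
tool_pos: [505.1, -154.8, 306.2]
tcp_rot: [180.0, 0.0, 95.5]
ft_force: [-1.1, -0.7, -2.1]
finger_gap: 42.0
grip_force: 62.0
```

Call:
{"method": "servo_tool", "body": {"plan": [[[0, -0.0003, 0.0003, 0, 0.03], [0, 0, 0, 0, 0.03]]]}}

```text
time: 14.7
tool_pos: [505.0, -155.0, 306.4]
tcp_rot: [-180.0, -0.0, 95.5]
ft_force: [0.7, 0.5, -2.2]
finger_gap: 42.3
grip_force: 62.0
```

Call:
{"method": "servo_tool", "body": {"plan": [[[0, -0.0003, 0.0003, 0, 0.03], [0, 0, 0, 0, 0.03]]]}}

```text
time: 14.9
tool_pos: [505.0, -155.2, 306.6]
tcp_rot: [-180.0, -0.0, 95.5]
ft_force: [0.2, 0.4, -3.5]
finger_gap: 42.3
grip_force: 61.9
```

Call:
{"method": "servo_tool", "body": {"plan": [[[0, -0.0002, 0.0002, 0, 0.03], [0, 0, 0, 0, 0.03]]]}}

```text
time: 15.1
tool_pos: [505.0, -155.3, 306.8]
tcp_rot: [-180.0, -0.0, 95.5]
ft_force: [0.4, 1.9, -4.1]
finger_gap: 42.3
grip_force: 61.8
```

Call:
{"method": "servo_tool", "body": {"plan": [[[0, -0.0002, 0.0002, 0, 0.03], [0, 0, 0, 0, 0.03]]]}}

```text
time: 15.3
tool_pos: [505.0, -155.4, 306.9]
tcp_rot: [-180.0, -0.0, 95.5]
ft_force: [1.4, 3.6, -4.6]
finger_gap: 41.9
grip_force: 61.6
```

Call:
{"method": "servo_tool", "body": {"plan": [[[0, 0.0008, -0.001, 0, 0.03], [0, 0.0008, -0.0009, 0, 0.03], [-0.0002, 0.0025, 0.0022, 0, 0.03], [-0.0003, 0.003, 0.0026, 0, 0.03], [-0.0003, 0.003, 0.0026, 0, 0.03], [-0.0002, 0.002, 0.0018, 0, 0.03], [0, 0, 0, 0, 0.03]]]}}

```text
time: 16.0
tool_pos: [504.3, -143.3, 315.1]
tcp_rot: [179.9, 0.0, 95.5]
ft_force: [0.9, 0.6, -1.8]
finger_gap: 42.2
grip_force: 62.0
```

Call:
{"method": "servo_tool", "body": {"plan": [[[0, -0.0006, 0.0007, 0, 0.03], [0, 0, 0, 0, 0.03]]]}}

```text
time: 16.2
tool_pos: [504.0, -144.3, 315.2]
tcp_rot: [-180.0, 0.0, 95.5]
ft_force: [-0.1, 0.2, -1.9]
finger_gap: 42.0
grip_force: 62.0
```

Call:
{"method": "servo_tool", "body": {"plan": [[[0, -0.0002, 0.0003, 0, 0.03], [0, 0, 0, 0, 0.03]]]}}

```text
time: 16.4
tool_pos: [504.0, -144.5, 315.4]
tcp_rot: [-180.0, -0.0, 95.5]
ft_force: [-0.8, -1.1, -1.2]
finger_gap: 42.4
grip_force: 62.0
```

Call:
{"method": "servo_tool", "body": {"plan": [[[0, -0.0002, 0.0002, 0, 0.03], [0, 0, 0, 0, 0.03]]]}}

```text
time: 16.6
tool_pos: [504.0, -144.6, 315.5]
tcp_rot: [-180.0, -0.0, 95.5]
ft_force: [0.3, 1.3, -2.4]
finger_gap: 42.1
grip_force: 62.0
```

Call:
{"method": "servo_tool", "body": {"plan": [[[0, -0.0002, 0.0002, 0, 0.03], [0, 0, 0, 0, 0.03]]]}}

```text
time: 16.8
tool_pos: [504.0, -144.7, 315.7]
tcp_rot: [-180.0, -0.0, 95.5]
ft_force: [-0.2, 1.9, -2.7]
finger_gap: 42.5
grip_force: 61.9
```

Call:
{"method": "servo_tool", "body": {"plan": [[[0, -0.0002, 0.0002, 0, 0.03], [0, 0, 0, 0, 0.03]]]}}

```text
time: 17.0
tool_pos: [504.0, -144.8, 315.8]
tcp_rot: [-180.0, -0.0, 95.5]
ft_force: [0.4, 1.4, -4.7]
finger_gap: 42.2
grip_force: 61.8
```

Call:
{"method": "servo_tool", "body": {"plan": [[[0, -0.0001, 0.0002, 0, 0.03], [0, 0, 0, 0, 0.03]]]}}

```text
time: 17.2
tool_pos: [504.0, -144.9, 316.0]
tcp_rot: [-180.0, -0.0, 95.5]
ft_force: [0.3, 2.9, -5.2]
finger_gap: 42.1
grip_force: 61.6
```

Call:
{"method": "servo_tool", "body": {"plan": [[[0, 0.0004, -0.0005, 0, 0.03], [0, 0.0004, -0.0005, 0, 0.03], [-0.0001, 0.0015, 0.0013, 0, 0.03], [-0.0002, 0.0022, 0.0019, 0, 0.03], [-0.0001, 0.0015, 0.0013, 0, 0.03], [0, 0, 0, 0, 0.03], [0, 0, 0, 0, 0.03]]]}}

```text
time: 17.9
tool_pos: [503.8, -139.1, 320.0]
tcp_rot: [180.0, 0.0, 95.5]
ft_force: [-0.1, 0.5, -2.2]
finger_gap: 42.4
grip_force: 61.9
```

Call:
{"method": "servo_tool", "body": {"plan": [[[-0.0001, 0.0011, 0.001, 0, 0.03], [-0.0001, 0.0011, 0.0009, 0, 0.03], [0, 0, 0, 0, 0.03]]]}}

```text
time: 18.2
tool_pos: [503.5, -136.8, 321.9]
tcp_rot: [180.0, 0.0, 95.5]
ft_force: [0.0, 0.3, -3.1]
finger_gap: 42.2
grip_force: 61.9
```

Call:
{"method": "servo_tool", "body": {"plan": [[[-0.0001, 0.0011, 0.001, 0, 0.03], [-0.0001, 0.0011, 0.0009, 0, 0.03], [0, 0, 0, 0, 0.03]]]}}

```text
time: 18.5
tool_pos: [503.3, -134.6, 323.8]
tcp_rot: [180.0, 0.0, 95.5]
ft_force: [0.5, -1.0, -2.3]
finger_gap: 42.1
grip_force: 61.9
```

Call:
{"method": "servo_tool", "body": {"plan": [[[-0.0001, 0.0011, 0.001, 0, 0.03], [0, 0, 0, 0, 0.03]]]}}

```text
time: 18.7
tool_pos: [503.2, -133.5, 324.7]
tcp_rot: [180.0, -0.0, 95.5]
ft_force: [0.3, 0.9, -2.5]
finger_gap: 42.6
grip_force: 61.9
```

Call:
{"method": "servo_tool", "body": {"plan": [[[-0.0001, 0.0011, 0.0009, 0, 0.03], [0, 0, 0, 0, 0.03]]]}}

```text
time: 18.9
tool_pos: [503.1, -132.4, 325.6]
tcp_rot: [180.0, -0.0, 95.5]
ft_force: [-0.5, 0.3, -2.0]
finger_gap: 42.3
grip_force: 61.9
```

Call:
{"method": "servo_tool", "body": {"plan": [[[-0.0001, 0.0011, 0.001, 0, 0.03], [0, 0, 0, 0, 0.03]]]}}

```text
time: 19.1
tool_pos: [503.0, -131.3, 326.6]
tcp_rot: [180.0, -0.0, 95.5]
ft_force: [0.4, -0.0, -1.9]
finger_gap: 42.4
grip_force: 61.9
```

Call:
{"method": "servo_tool", "body": {"plan": [[[0, 0.0003, -0.0004, 0, 0.03], [0, 0, 0, 0, 0.03]]]}}

```text
time: 19.3
tool_pos: [503.0, -131.1, 326.1]
tcp_rot: [180.0, 0.0, 95.5]
ft_force: [0.2, -0.2, -1.7]
finger_gap: 42.2
grip_force: 61.9
```

Call:
{"method": "servo_tool", "body": {"plan": [[[-0.0001, 0.0011, 0.00095, 0, 0.03], [0, 0, 0, 0, 0.03]]]}}

```text
time: 19.5
tool_pos: [502.9, -129.9, 327.2]
tcp_rot: [180.0, 0.0, 95.5]
ft_force: [0.4, -1.2, -2.8]
finger_gap: 42.6
grip_force: 61.9
```

Call:
{"method": "servo_tool", "body": {"plan": [[[-0.0001, 0.0011, 0.00095, 0, 0.03], [0, 0, 0, 0, 0.03]]]}}

```text
time: 19.7
tool_pos: [502.8, -128.8, 328.2]
tcp_rot: [180.0, 0.0, 95.5]
ft_force: [0.0, 0.3, -2.4]
finger_gap: 42.2
grip_force: 61.9
```

Call:
{"method": "servo_tool", "body": {"plan": [[[-0.0001, 0.0008, 0.0007, 0, 0.03], [0, 0, 0, 0, 0.03]]]}}

```text
time: 19.9
tool_pos: [502.7, -128.0, 328.8]
tcp_rot: [180.0, 0.0, 95.5]
ft_force: [0.1, -0.4, -1.7]
finger_gap: 42.8
grip_force: 61.9
```

Call:
{"method": "servo_tool", "body": {"plan": [[[-0.0001, 0.0011, 0.00095, 0, 0.03], [0, 0, 0, 0, 0.03]]]}}

```text
time: 20.1
tool_pos: [502.6, -126.9, 329.8]
tcp_rot: [180.0, 0.0, 95.5]
ft_force: [-0.3, -0.2, -1.5]
finger_gap: 42.1
grip_force: 61.9
```

Call:
{"method": "servo_tool", "body": {"plan": [[[-0.0001, 0.0011, 0.00095, 0, 0.03], [0, 0, 0, 0, 0.03]]]}}

```text
time: 20.3
tool_pos: [502.5, -125.8, 330.7]
tcp_rot: [180.0, 0.0, 95.5]
ft_force: [0.8, -0.4, -2.0]
finger_gap: 42.4
grip_force: 61.9
```

Call:
{"method": "servo_tool", "body": {"plan": [[[-0.0001, 0.0011, 0.00095, 0, 0.03], [0, 0, 0, 0, 0.03]]]}}

```text
time: 20.5
tool_pos: [502.4, -124.7, 331.7]
tcp_rot: [180.0, 0.0, 95.5]
ft_force: [1.1, -0.6, -2.2]
finger_gap: 42.2
grip_force: 61.9
```

Call:
{"method": "servo_tool", "body": {"plan": [[[-0.0001, 0.0011, 0.00095, 0, 0.03], [0, 0, 0, 0, 0.03]]]}}

```text
time: 20.7
tool_pos: [502.3, -123.6, 332.6]
tcp_rot: [180.0, 0.0, 95.5]
ft_force: [0.7, -0.5, -2.0]
finger_gap: 42.1
grip_force: 61.9
```

Call:
{"method": "servo_tool", "body": {"plan": [[[-0.0001, 0.0011, 0.00095, 0, 0.03], [-0.0001, 0.0011, 0.00095, 0, 0.03], [0, 0, 0, 0, 0.03]]]}}

```text
time: 21.0
tool_pos: [502.1, -121.4, 334.6]
tcp_rot: [180.0, 0.0, 95.5]
ft_force: [0.7, -0.2, -1.6]
finger_gap: 42.2
grip_force: 61.9
```

Call:
{"method": "servo_tool", "body": {"plan": [[[-0.0001, 0.0011, 0.00095, 0, 0.03], [-0.0001, 0.0011, 0.00095, 0, 0.03], [0, 0, 0, 0, 0.03]]]}}

```text
time: 21.3
tool_pos: [501.9, -119.2, 336.5]
tcp_rot: [180.0, 0.0, 95.5]
ft_force: [-0.2, 1.7, -2.6]
finger_gap: 42.7
grip_force: 61.9
```

Call:
{"method": "servo_tool", "body": {"plan": [[[-0.0001, 0.0011, 0.00095, 0, 0.03], [-0.0001, 0.0011, 0.00095, 0, 0.03], [0, 0, 0, 0, 0.03]]]}}

```text
time: 21.6
tool_pos: [501.7, -117.0, 338.4]
tcp_rot: [180.0, -0.0, 95.5]
ft_force: [0.2, 1.0, -1.8]
finger_gap: 42.1
grip_force: 61.9
```

Call:
{"method": "servo_tool", "body": {"plan": [[[-0.0001, 0.0011, 0.00095, 0, 0.03], [-0.0001, 0.0011, 0.00095, 0, 0.03], [0, 0, 0, 0, 0.03]]]}}

```text
time: 21.9
tool_pos: [501.5, -114.8, 340.3]
tcp_rot: [180.0, 0.0, 95.5]
ft_force: [-0.4, -0.6, -2.2]
finger_gap: 42.4
grip_force: 61.9
```

Call:
{"method": "servo_tool", "body": {"plan": [[[-0.0001, 0.0015, 0.0013, 0, 0.03], [-0.0002, 0.002, 0.0017, 0, 0.03], [-0.0002, 0.002, 0.0017, 0, 0.03], [-0.0002, 0.002, 0.0017, 0, 0.03], [0, 0, 0, 0, 0.03]]]}}

```text
time: 22.4
tool_pos: [500.9, -107.1, 346.9]
tcp_rot: [180.0, 0.0, 95.5]
ft_force: [-0.4, 0.2, -1.7]
finger_gap: 42.6
grip_force: 62.0
```

Call:
{"method": "servo_tool", "body": {"plan": [[[-0.0001, 0.0015, 0.0013, 0, 0.03], [-0.0003, 0.003, 0.0026, 0, 0.03], [-0.0003, 0.003, 0.0026, 0, 0.03], [-0.0003, 0.003, 0.0026, 0, 0.03], [-0.0001, 0.0015, 0.0013, 0, 0.03], [0, 0, 0, 0, 0.03]]]}}

```text
time: 23.0
tool_pos: [499.8, -95.1, 357.3]
tcp_rot: [180.0, 0.0, 95.5]
ft_force: [-0.8, -0.2, -1.4]
finger_gap: 42.4
grip_force: 62.0
```

Call:
{"method": "servo_tool", "body": {"plan": [[[0, 0.006, 0.001, 0, 0.03], [0, 0.012, 0.001, 0, 0.03], [0, 0.015, 0, 0, 0.03], [0, 0.015, 0, -3, 0.03], [0.001, 0.015, 0, -4, 0.03], [0.002, 0.015, 0, -4, 0.03], [0.002, 0.015, 0, -4, 0.03], [0.002, 0.012, 0, -4, 0.03], [0, 0.009, 0, -2, 0.03], [0, 0.003, 0, 0, 0.03]]]}}

```text
time: 24.0
tool_pos: [506.4, 23.5, 358.8]
tcp_rot: [-180.0, -0.0, 74.5]
ft_force: [0.1, 0.9, -1.8]
finger_gap: 42.2
grip_force: 62.0
```

Call:
{"method": "servo_tool", "body": {"plan": [[[0, 0, 0, 0, 0.03], [0, 0, 0, 0, 0.03], [0, 0, 0, 0, 0.03]]]}}

```text
time: 24.3
tool_pos: [506.6, 21.4, 358.9]
tcp_rot: [-180.0, 0.0, 74.5]
ft_force: [0.2, -0.2, -1.9]
finger_gap: 42.1
grip_force: 62.0
```

```bash
python3 - <<'E'
from h import *
import pickle
C=pickle.load(open('C.pkl','rb'))
x=sense();print(x['tool_pos'],x['tcp_rot'],x['ft_force'],x['wrist_torque'])
t=snap('top')['frame'];s=snap('side')['frame'];w=snap('wrist');C['w2']=cam(w);pickle.dump(C,open('C.pkl','wb'))
c=np.zeros((600,800,3),np.uint8)
c[:300,:400]=cv2.resize(t[195:285,200:320],(400,300),interpolation=cv2.INTER_CUBIC)
c[:300,400:]=cv2.resize(s[165:285,240:400],(400,300),interpolation=cv2.INTER_CUBIC)
c[300:,:400]=cv2.resize(w['frame'],(400,300))
for n,f in(('ft',t),('fs',s),('fw',w['frame'])):cv2.imwrite(f'pics/{n}.png',f)
cv2.imwrite('pics/e4.png',c)
E
```

```text
[506.59887045  21.38189054 358.8671342 ] [-1.79999051e+02  4.60763830e-03  7.44734429e+01] [ 0.22405635 -0.18274122 -1.9038791 ] [-0.18737903  0.02788358  0.02471045]
```

View pics/e4.png

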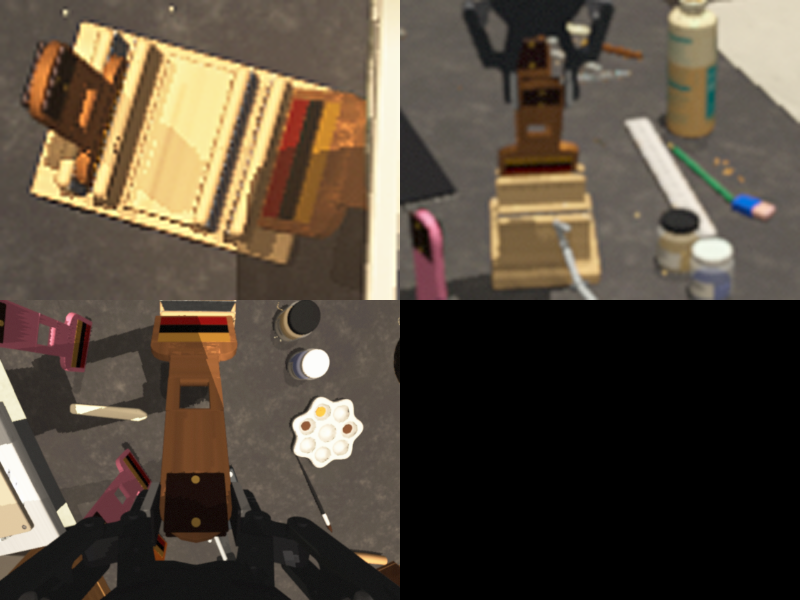

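```bash
python3 - <<'E'
from h import *
import pickle
C=pickle.load(open('C.pkl','rb'));T=C['top'];S=C['side']
a=np.radians(-15.5);Y=np.array([-np.sin(a),np.cos(a),0]);Z=np.array([0,0,1.]);X=np.array([Y[1],-Y[0],0])
P=np.array([506.6,21.4,358.9])
for c in(49,54):
  for ph in(37,40,43):
    p=np.radians(ph);D=Y*np.sin(p)-Z*np.cos(p);N=Y*np.cos(p)+Z*np.sin(p);F=P-c*Z+(265-c)*D;A=F+4*N
    print(c,ph,F.round(1),((proj(T,[A+42*X,A-42*X])-[200,195])*3.333).round(0).tolist(),((proj(S,[F-42*X,F+42*X])-[240,165])*2.5).round(0).tolist())
s=np.array([554,183,73.])
print([((proj(T,[s+k*X+j*Y for k in(-52,52)])-[200,195])*3.333).round(0).tolist() for j in(-17,-7,7,17)])
E
```

```text
49 37 [541.3 146.7 137.4] [[305.0, 87.0], [267.0, 226.0]] [[100.0, 178.0], [179.0, 174.0]]
49 40 [543.7 155.2 144.4] [[290.0, 82.0], [252.0, 221.0]] [[100.0, 169.0], [178.0, 164.0]]
49 43 [546.  163.4 151.9] [[275.0, 76.0], [237.0, 216.0]] [[99.0, 159.0], [178.0, 154.0]]
54 37 [540.5 143.8 136.4] [[310.0, 89.0], [273.0, 227.0]] [[100.0, 181.0], [179.0, 176.0]]
54 40 [542.8 152.1 143.3] [[295.0, 83.0], [257.0, 222.0]] [[100.0, 171.0], [179.0, 167.0]]
54 43 [545.1 160.1 150.6] [[281.0, 78.0], [243.0, 218.0]] [[99.0, 161.0], [178.0, 157.0]]
[[[245.0, 238.0], [289.0, 77.0]], [[229.0, 233.0], [273.0, 73.0]], [[208.0, 228.0], [252.0, 67.0]], [[192.0, 224.0], [236.0, 63.0]]]
```

Call:
{"method": "servo_tool", "body": {"plan": [[[0.003, 0.007, -0.002, 0, 0.03], [0.004, 0.01, -0.01, 0, 0.03], [0.004, 0.01, -0.014, 0, 0.03], [0.0026, 0.007, -0.014, 0, 0.03], [0, 0, -0.01, 0, 0.03], [0, 0, -0.005, 0, 0.03], [0, 0, 0, 0, 0.03], [0, 0, 0, 0, 0.03]]]}}

```text
time: 25.25
tool_pos: [520.3, 55.3, 304.2]
tcp_rot: [180.0, -0.0, 74.4]
ft_force: [0.6, 0.0, -1.7]
finger_gap: 42.3
grip_force: 61.9
```

Call:
{"method": "servo_tool", "body": {"plan": [[[0, 0, -0.002, 0, 0.03], [0, 0, -0.002, 0, 0.03], [0, 0, -0.002, 0, 0.03], [0, 0, -0.002, 0, 0.03], [0, 0, 0, 0, 0.03]]]}}

```text
time: 25.75
tool_pos: [520.1, 55.6, 295.5]
tcp_rot: [-180.0, 0.0, 74.5]
ft_force: [0.7, 0.7, -2.3]
finger_gap: 43.1
grip_force: 61.9
```

Call:
{"method": "servo_tool", "body": {"plan": [[[0, 0, -0.002, 0, 0.03], [0, 0, -0.002, 0, 0.03], [0, 0, 0, 0, 0.03]]]}}

```text
time: 26.05
tool_pos: [520.1, 55.6, 291.4]
tcp_rot: [-180.0, 0.0, 74.5]
ft_force: [-0.4, -0.0, -2.4]
finger_gap: 42.1
grip_force: 62.0
```

Call:
{"method": "servo_tool", "body": {"plan": [[[0, 0, -0.0015, 0, 0.03], [0, 0, -0.0015, 0, 0.03], [0, 0, 0, 0, 0.03]]]}}

```text
time: 26.35
tool_pos: [520.1, 55.6, 288.6]
tcp_rot: [-180.0, 0.0, 74.5]
ft_force: [-0.1, 0.0, -1.5]
finger_gap: 42.1
grip_force: 62.0
```

Call:
{"method": "servo_tool", "body": {"plan": [[[0, 0, -0.0015, 0, 0.03], [0, 0, -0.0015, 0, 0.03], [0, 0, 0, 0, 0.03]]]}}

```text
time: 26.65
tool_pos: [520.1, 55.6, 285.6]
tcp_rot: [-180.0, 0.0, 74.5]
ft_force: [0.6, 0.2, -2.9]
finger_gap: 42.2
grip_force: 62.0
```

Call:
{"method": "servo_tool", "body": {"plan": [[[0, 0, -0.0015, 0, 0.03], [0, 0, 0, 0, 0.03]]]}}

```text
time: 26.85
tool_pos: [520.2, 55.6, 284.1]
tcp_rot: [-180.0, 0.0, 74.5]
ft_force: [-0.1, -0.2, -2.0]
finger_gap: 42.4
grip_force: 62.0
```

Call:
{"method": "servo_tool", "body": {"plan": [[[0, 0, 0, 0, 0.035], [0, 0, 0, 0, 0.035], [0, 0, 0, 0, 0.035], [0, 0, 0, 0, 0.035]]], "force": 20}}

```text
time: 27.25
tool_pos: [520.3, 55.6, 284.4]
tcp_rot: [180.0, -0.0, 74.5]
ft_force: [0.4, 0.1, -2.2]
finger_gap: 42.4
grip_force: 62.0
```

Call:
{"method": "servo_tool", "body": {"plan": [[[0.0005, 0.002, 0, 0, 0.035], [0.0005, 0.002, 0, 0, 0.035], [0, 0, 0, 0, 0.035]]]}}

```text
time: 27.55
tool_pos: [521.3, 58.7, 285.7]
tcp_rot: [179.9, 0.1, 74.4]
ft_force: [-5.4, -7.5, 6.0]
finger_gap: 42.4
grip_force: 62.9
```

Call:
{"method": "servo_tool", "body": {"plan": [[[0.0005, 0.002, 0, 0, 0.035], [0.0005, 0.002, 0, 0, 0.035], [0, 0, 0, 0, 0.035]]]}}

```text
time: 27.85
tool_pos: [522.8, 62.8, 286.0]
tcp_rot: [179.9, 0.1, 74.4]
ft_force: [0.2, -2.3, -0.3]
finger_gap: 42.3
grip_force: 62.1
```

```bash
python3 - <<'E'
from h import *
x=sense();print(x['tool_pos'],x['ft_force'],x['wrist_torque'])
E
```

```text
[522.80073581  62.82828843 285.95812225] [ 0.21630886 -2.2686754  -0.30293018] [-0.62256929  0.0722363  -0.060328  ]
```

Call:
{"method": "servo_tool", "body": {"plan": [[[0.0004, 0.0015, 0.001, 0, 0.035], [0.0004, 0.0015, 0.001, 0, 0.035], [0.0004, 0.0015, 0.001, 0, 0.035], [0.0004, 0.0015, 0.001, 0, 0.035]]], "force": 20}}

```text
time: 28.25
tool_pos: [524.0, 69.7, 288.7]
tcp_rot: [180.0, 0.0, 74.5]
ft_force: [-1.3, -4.2, 2.8]
finger_gap: 42.6
grip_force: 62.5
```

Call:
{"method": "servo_tool", "body": {"plan": [[[0.0004, 0.0015, 0.001, 0, 0.035], [0.0004, 0.0015, 0.001, 0, 0.035], [0.0004, 0.0015, 0.001, 0, 0.035], [0.0004, 0.0015, 0.001, 0, 0.035]]]}}

```text
time: 28.65
tool_pos: [525.4, 75.9, 292.2]
tcp_rot: [-180.0, -0.0, 74.5]
ft_force: [-0.5, -2.4, -0.4]
finger_gap: 42.2
grip_force: 62.4
```

```bash
cat > fit.py <<'E'
# tilt from side/top images: red band mean pixel + foot edges -> compare
from h import *
import pickle
C=pickle.load(open('C.pkl','rb'));T=C['top']
x=sense();P=x['tool_pos'];print(P,x['ft_force'],x['wrist_torque'],x['grip_force'])
t=snap('top')['frame'];h=cv2.cvtColor(t,cv2.COLOR_BGR2HSV)
a=np.radians(-15.5);Y=np.array([-np.sin(a),np.cos(a),0]);Z=np.array([0,0,1.]);X=np.array([Y[1],-Y[0],0])
m=((h[...,0]<6)|(h[...,0]>174))&(h[...,1]>150)&(h[...,2]>60)
mm=np.zeros_like(m);mm[195:300,210:330]=m[195:300,210:330]
v,u=np.nonzero(mm);print('red px',len(u),u.mean().round(1),v.mean().round(1))
for ph in range(0,46,5):
    p=np.radians(ph);D=Y*np.sin(p)-Z*np.cos(p);N=Y*np.cos(p)+Z*np.sin(p);A=P-52*Z+205*D+4*N;F=P-52*Z+213*D
    print(ph,proj(T,A)[0].round(1),'F',((F-[554,183,0])@Y).round(1),F[2].round(1))
E
python3 fit.py
```

```text
[525.39499179  75.86346958 292.20281371] [-0.45557839 -2.41785461 -0.41103177] [-0.60798982 -0.02627187 -0.0398804 ] 62.40743547677994
red px 0 nan nan
0 [322.2 254.1] F -110.9 27.2
5 [314.1 252. ] F -92.3 28.0
10 [306.1 249.7] F -73.9 30.4
15 [298.1 247.5] F -55.8 34.5
20 [290.3 245.2] F -38.0 40.0
25 [282.5 242.9] F -20.9 47.2
30 [275.  240.5] F -4.4 55.7
35 [267.6 238.2] F 11.3 65.7
40 [260.5 235.8] F 26.0 77.0
45 [253.7 233.5] F 39.7 89.6fit.py:10: RuntimeWarning: Mean of empty slice.
  v,u=np.nonzero(mm);print('red px',len(u),u.mean().round(1),v.mean().round(1))
  ret = ret.dtype.type(ret / rcount)
```

```bash
cat > rk.py <<'E'
from h import *
a=cv2.imread('pics/top1.png');b=snap('top','now.png')['frame']
t=a[200:272,203:252];m=cv2.matchTemplate(b[190:285,193:265],t,cv2.TM_CCOEFF_NORMED);_,v,_,l=cv2.minMaxLoc(m);print('rack shift',l[0]-10,l[1]-10,v)
h=cv2.cvtColor(snap('side')['frame'],cv2.COLOR_BGR2HSV)
mm=((h[...,0]<5)|(h[...,0]>175))&(h[...,1]>160)&(h[...,2]>50);mm[:,:250]=0;mm[:,345:]=0;mm[:160]=0;mm[300:]=0
v,u=np.nonzero(mm);print('red side',len(u),u.mean() if len(u) else 0,v.mean() if len(u) else 0)
E
python3 rk.py
```

```text
rack shift 0 0 0.9904686808586121
red side 0 0 0
```

Call:
{"method": "servo_tool", "body": {"plan": [[[0.0004, 0.0015, 0.001, 0, 0.035], [0.0004, 0.0015, 0.001, 0, 0.035], [0.0004, 0.0015, 0.0009, 0, 0.035], [0.0004, 0.0015, 0.0009, 0, 0.035]]]}}

```text
time: 29.2
tool_pos: [527.0, 81.8, 296.1]
tcp_rot: [-180.0, 0.0, 74.5]
ft_force: [-0.3, -1.6, -0.9]
finger_gap: 42.7
grip_force: 62.2
```

Call:
{"method": "servo_tool", "body": {"plan": [[[0.0004, 0.0015, 0.0009, 0, 0.035], [0.0004, 0.0015, 0.0009, 0, 0.035], [0.0004, 0.0015, 0.0009, 0, 0.035], [0.0004, 0.0015, 0.0009, 0, 0.035]]]}}

```text
time: 29.6
tool_pos: [528.6, 87.8, 299.8]
tcp_rot: [-180.0, -0.0, 74.5]
ft_force: [-0.6, -0.6, -2.0]
finger_gap: 42.0
grip_force: 62.2
```

```bash
python3 rk.py; python3 fit.py 2>/dev/null
```

```text
rack shift 0 0 0.9207409620285034
red side 1 291.0 250.0
[528.69433039  87.85529147 299.87142195] [-0.42304053 -1.17550966 -1.190828  ] [-0.51143512  0.20650462  0.05783529] 62.11989104747772
red px 0 nan nan
0 [316.5 252.3] F -98.4 34.9
5 [308.4 250.2] F -79.9 35.7
10 [300.3 247.9] F -61.5 38.1
15 [292.3 245.7] F -43.3 42.1
20 [284.3 243.3] F -25.6 47.7
25 [276.5 241. ] F -8.4 54.8
30 [268.9 238.6] F 8.1 63.4
35 [261.4 236.3] F 23.7 73.4
40 [254.2 233.9] F 38.5 84.7
45 [247.3 231.5] F 52.2 97.3
```

```bash
cat > wt.py <<'E'
from h import *
def tilt(s):
    W=cam(s);x=sense();P=x['tool_pos'];f=s['frame'];h=cv2.cvtColor(f,cv2.COLOR_BGR2HSV)
    y=np.radians(x['tcp_rot'][2]-90);Y=np.array([-np.sin(y),np.cos(y),0]);Z=np.array([0,0,1.]);X=np.array([Y[1],-Y[0],0])
    m=((h[...,0]<8)|(h[...,0]>172))&(h[...,1]>170)&(h[...,2]>50);m[:,:230]=0;m[:,400:]=0
    v,u=np.nonzero(m);print('red',len(u),np.median(u) if len(u) else 0,(np.percentile(v,[5,50,95]) if len(u) else 0))
    for ph in range(0,46,5):
        p=np.radians(ph);D=Y*np.sin(p)-Z*np.cos(p);N=Y*np.cos(p)+Z*np.sin(p);A=P-52*Z+4*N
        print(ph,proj(W,[A+213*D,A+200*D,A+107*D]).round(0).tolist())
if __name__=='__main__':
    s=snap('wrist','wn.png');tilt(s)
    f=cv2.imread('pics/fw.png');h=cv2.cvtColor(f,cv2.COLOR_BGR2HSV);print('old col',[f[r,312].tolist() for r in range(0,80,8)])
    print('now col',[(r,s['frame'][r,312].tolist()) for r in range(0,400,12)])
E
python3 wt.py
```

```text
red 951 312.0 [81. 86. 90.]
0 [[311.0, 206.0], [311.0, 209.0], [311.0, 240.0]]
5 [[311.0, 186.0], [311.0, 189.0], [311.0, 226.0]]
10 [[311.0, 165.0], [311.0, 169.0], [311.0, 212.0]]
15 [[311.0, 144.0], [311.0, 149.0], [311.0, 198.0]]
20 [[311.0, 122.0], [311.0, 128.0], [310.0, 184.0]]
25 [[311.0, 99.0], [311.0, 106.0], [310.0, 170.0]]
30 [[311.0, 76.0], [311.0, 83.0], [310.0, 157.0]]
35 [[311.0, 51.0], [311.0, 60.0], [310.0, 143.0]]
40 [[311.0, 25.0], [311.0, 35.0], [310.0, 129.0]]
45 [[311.0, -3.0], [311.0, 8.0], [310.0, 115.0]]
old col [[119, 137, 152], [56, 61, 62], [73, 79, 82], [142, 217, 245], [9, 12, 98], [6, 10, 21], [0, 1, 2], [34, 93, 136], [35, 93, 136], [37, 63, 102]]
now col [(0, [56, 82, 109]), (12, [137, 209, 246]), (24, [128, 194, 239]), (36, [132, 201, 243]), (48, [162, 234, 252]), (60, [163, 234, 252]), (72, [153, 227, 251]), (84, [8, 12, 90]), (96, [3, 6, 8]), (108, [30, 85, 126]), (120, [34, 61, 100]), (132, [33, 61, 100]), (144, [32, 61, 100]), (156, [35, 64, 105]), (168, [27, 40, 59]), (180, [39, 42, 47]), (192, [66, 74, 81]), (204, [33, 63, 100]), (216, [32, 62, 100]), (228, [32, 62, 101]), (240, [36, 63, 101]), (252, [36, 63, 103]), (264, [35, 63, 102]), (276, [35, 63, 101]), (288, [42, 96, 127]), (300, [5, 11, 24]), (312, [12, 16, 26]), (324, [1, 5, 17]), (336, [9, 14, 22]), (348, [35, 74, 99]), (360, [5, 9, 20]), (372, [23, 45, 73]), (384, [25, 45, 73]), (396, [59, 60, 60])]
```

Call:
{"method": "servo_tool", "body": {"plan": [[[0.0005, 0.0017, 0.0007, 0, 0.035], [0.0005, 0.0017, 0.0007, 0, 0.035], [0.0005, 0.0017, 0.0007, 0, 0.035], [0.0005, 0.0017, 0.0007, 0, 0.035], [0.0005, 0.0017, 0.0007, 0, 0.035]]]}}

```text
time: 30.3
tool_pos: [531.2, 96.3, 303.4]
tcp_rot: [180.0, -0.0, 74.5]
ft_force: [-0.7, -1.2, 0.1]
finger_gap: 42.4
grip_force: 62.1
```

Call:
{"method": "servo_tool", "body": {"plan": [[[0.0005, 0.0017, 0.0006, 0, 0.035], [0.0005, 0.0017, 0.0006, 0, 0.035], [0.0005, 0.0017, 0.0006, 0, 0.035], [0.0005, 0.0017, 0.0006, 0, 0.035], [0.0005, 0.0017, 0.0006, 0, 0.035]]]}}

```text
time: 30.8
tool_pos: [533.7, 104.7, 306.3]
tcp_rot: [-180.0, 0.0, 74.5]
ft_force: [-0.7, -1.2, -0.2]
finger_gap: 42.1
grip_force: 62.0
```

Call:
{"method": "servo_tool", "body": {"plan": [[[0.0005, 0.0017, 0.0006, 0, 0.035], [0.0005, 0.0017, 0.0006, 0, 0.035], [0.0005, 0.0017, 0.0006, 0, 0.035], [0.0005, 0.0017, 0.0005, 0, 0.035], [0.0005, 0.0017, 0.0005, 0, 0.035]]]}}

```text
time: 31.3
tool_pos: [536.2, 113.3, 309.1]
tcp_rot: [-180.0, 0.0, 74.5]
ft_force: [-1.0, -2.4, -1.1]
finger_gap: 42.7
grip_force: 61.9
```

```bash
python3 wt.py|grep -v col; python3 fit.py 2>/dev/null
```

```text
red 667 314.0 [118. 121. 125.]
0 [[311.0, 206.0], [311.0, 209.0], [311.0, 239.0]]
5 [[311.0, 185.0], [311.0, 189.0], [311.0, 225.0]]
10 [[311.0, 165.0], [311.0, 169.0], [311.0, 211.0]]
15 [[311.0, 143.0], [311.0, 148.0], [311.0, 198.0]]
20 [[311.0, 122.0], [311.0, 127.0], [310.0, 184.0]]
25 [[311.0, 99.0], [311.0, 105.0], [310.0, 170.0]]
30 [[311.0, 75.0], [311.0, 83.0], [310.0, 156.0]]
35 [[311.0, 50.0], [311.0, 59.0], [310.0, 142.0]]
40 [[311.0, 24.0], [311.0, 34.0], [310.0, 128.0]]
45 [[311.0, -4.0], [310.0, 8.0], [310.0, 114.0]]
[536.25490528 113.45366054 309.19764436] [-0.60654467 -1.48922124 -1.43852145] [-0.50582155  0.1357823  -0.0099285 ] 61.766444742679596
red px 9 266.8 250.6
0 [304.3 248.5] F -71.8 44.2
5 [296.1 246.3] F -53.2 45.0
10 [287.9 244.1] F -34.8 47.4
15 [279.8 241.8] F -16.6 51.5
20 [271.7 239.4] F 1.1 57.0
25 [263.8 237.1] F 18.3 64.2
30 [256.  234.6] F 34.7 72.7
35 [248.5 232.2] F 50.4 82.7
40 [241.1 229.8] F 65.2 94.0
45 [234.  227.4] F 78.9 106.6
```

Call:
{"method": "servo_tool", "body": {"plan": [[[0.0005, 0.0017, 0.0005, 0, 0.035], [0.0005, 0.0017, 0.0005, 0, 0.035], [0.0005, 0.0017, 0.0004, 0, 0.035], [0.0005, 0.0017, 0.0004, 0, 0.035], [0.0005, 0.0017, 0.0004, 0, 0.035], [0.0005, 0.0017, 0.0003, 0, 0.035], [0.0005, 0.0017, 0.0003, 0, 0.035]]]}}

```text
time: 32.1
tool_pos: [539.7, 125.1, 311.9]
tcp_rot: [180.0, 0.0, 74.5]
ft_force: [-0.2, -1.3, -1.4]
finger_gap: 42.2
grip_force: 61.6
```

Call:
{"method": "servo_tool", "body": {"plan": [[[0.0005, 0.0017, 0.0003, 0, 0.035], [0.0005, 0.0017, 0.0003, 0, 0.035], [0.0005, 0.0017, 0.0002, 0, 0.035], [0.0005, 0.0017, 0.0002, 0, 0.035], [0.0005, 0.0017, 0.0001, 0, 0.035], [0.0005, 0.0017, 0, 0, 0.035], [0.0005, 0.0017, 0, 0, 0.035], [0.0005, 0.0017, 0, 0, 0.035]]]}}

```text
time: 32.9
tool_pos: [543.7, 138.7, 313.0]
tcp_rot: [-180.0, 0.0, 74.5]
ft_force: [-0.7, -1.4, -0.8]
finger_gap: 42.7
grip_force: 61.3
```

Call:
{"method": "servo_tool", "body": {"plan": [[[0.0005, 0.0017, 0, 0, 0.035], [0.0005, 0.0017, 0, 0, 0.035], [0.0005, 0.0017, 0, 0, 0.035], [0.0005, 0.0017, -0.0003, 0, 0.035], [0.0005, 0.0017, -0.0003, 0, 0.035], [0.0005, 0.0017, -0.0003, 0, 0.035], [0, 0, 0, 0, 0.035]]]}}

```text
time: 33.6
tool_pos: [546.7, 149.1, 312.0]
tcp_rot: [-180.0, -0.0, 74.5]
ft_force: [-0.8, -1.2, -1.9]
finger_gap: 42.5
grip_force: 61.2
```

```bash
python3 wt.py|grep -v col|head -5; python3 fit.py 2>/dev/null|head -7
```

```text
red 276 312.5 [165. 166. 168.]
0 [[311.0, 206.0], [311.0, 209.0], [311.0, 240.0]]
5 [[311.0, 186.0], [311.0, 189.0], [311.0, 226.0]]
10 [[311.0, 165.0], [311.0, 169.0], [311.0, 212.0]]
15 [[311.0, 144.0], [311.0, 149.0], [310.0, 198.0]]
[546.65567183 148.99038267 311.91350724] [ 0.00379922 -1.68567132 -1.53536406] [-0.34295427  0.07344965 -0.02785313] 61.127916276454926
red px 0 nan nan
0 [287.3 243.7] F -34.7 46.9
5 [279.1 241.5] F -16.2 47.7
10 [270.9 239.3] F 2.3 50.1
15 [262.7 237. ] F 20.4 54.2
20 [254.6 234.6] F 38.1 59.8
```

Call:
{"method": "servo_tool", "body": {"plan": [[[0.0005, 0.0017, -0.0002, 0, 0.035], [0.0005, 0.0017, -0.0002, 0, 0.035], [0.0005, 0.0017, -0.0002, 0, 0.035], [0.0005, 0.0017, -0.0002, 0, 0.035], [0.0005, 0.0017, -0.0002, 0, 0.035], [0.0005, 0.0017, -0.0002, 0, 0.035], [0.0005, 0.0017, -0.0002, 0, 0.035]]]}}

```text
time: 34.4
tool_pos: [550.2, 160.9, 310.7]
tcp_rot: [180.0, -0.0, 74.5]
ft_force: [-0.8, -2.1, -0.0]
finger_gap: 42.2
grip_force: 61.1
```

Call:
{"method": "servo_tool", "body": {"plan": [[[0.0005, 0.0017, -0.0002, 0, 0.035], [0.0005, 0.0017, -0.0002, 0, 0.035], [0.0005, 0.0017, -0.0002, 0, 0.035], [0.0005, 0.0017, -0.0002, 0, 0.035], [0.0005, 0.0017, -0.0003, 0, 0.035], [0.0005, 0.0017, -0.0003, 0, 0.035], [0.0005, 0.0017, -0.0003, 0, 0.035]]]}}

```text
time: 35.1
tool_pos: [553.7, 172.8, 308.9]
tcp_rot: [-180.0, -0.0, 74.5]
ft_force: [0.1, -1.3, -0.6]
finger_gap: 42.3
grip_force: 61.0
```

Call:
{"method": "servo_tool", "body": {"plan": [[[0.0005, 0.0017, -0.0003, 0, 0.035], [0.0005, 0.0017, -0.0003, 0, 0.035], [0.0005, 0.0017, -0.0003, 0, 0.035], [0.0004, 0.0014, -0.0003, 0, 0.035], [0.0003, 0.0012, -0.0003, 0, 0.035], [0, 0, 0, 0, 0.035]]]}}

```text
time: 35.7
tool_pos: [555.9, 180.5, 307.4]
tcp_rot: [-180.0, -0.0, 74.5]
ft_force: [-0.7, -1.5, -2.7]
finger_gap: 42.1
grip_force: 60.9
```

```bash
python3 wt.py|grep -v col|head -5; python3 fit.py 2>/dev/null|head -7
```

```text
red 0 0 0
0 [[311.0, 206.0], [311.0, 209.0], [311.0, 240.0]]
5 [[311.0, 186.0], [311.0, 189.0], [311.0, 226.0]]
10 [[311.0, 165.0], [311.0, 169.0], [311.0, 212.0]]
15 [[311.0, 144.0], [311.0, 149.0], [311.0, 198.0]]
[555.87560191 180.37550666 307.36311273] [-0.23858172 -0.69845655 -1.52083565] [-0.52640652  0.07494614  0.01661745] 60.891051292419434
red px 0 nan nan
0 [272.7 239.8] F -2.0 42.4
5 [264.5 237.7] F 16.5 43.2
10 [256.3 235.4] F 35.0 45.6
15 [248.2 233.1] F 53.1 49.6
20 [240.1 230.7] F 70.8 55.2
```

Call:
{"method": "servo_tool", "body": {"plan": [[[0.0003, 0.001, -0.001, 0, 0.035], [0.0003, 0.001, -0.0015, 0, 0.035], [0, 0, -0.002, 0, 0.035], [0, 0, -0.002, 0, 0.035], [0, 0, -0.002, 0, 0.035], [0, 0, 0, 0, 0.035]]]}}

```text
time: 36.4
tool_pos: [556.3, 182.2, 298.4]
tcp_rot: [-180.0, 0.0, 74.5]
ft_force: [-0.7, -2.0, -3.2]
finger_gap: 42.3
grip_force: 60.8
```

Call:
{"method": "servo_tool", "body": {"plan": [[[0, 0, -0.002, 0, 0.035], [0, 0, -0.002, 0, 0.035], [0, 0, -0.002, 0, 0.035], [0, 0, -0.002, 0, 0.035], [0, 0, 0, 0, 0.035]]]}}

```text
time: 36.9
tool_pos: [556.3, 182.2, 290.4]
tcp_rot: [-180.0, 0.0, 74.5]
ft_force: [-0.3, -1.3, -2.9]
finger_gap: 42.2
grip_force: 60.8
```

Call:
{"method": "servo_tool", "body": {"plan": [[[0, 0, -0.0015, 0, 0.035], [0, 0, -0.0015, 0, 0.035], [0, 0, -0.0015, 0, 0.035], [0, 0, 0, 0, 0.035]]]}}

```text
time: 37.3
tool_pos: [556.4, 182.2, 286.2]
tcp_rot: [-180.0, 0.0, 74.5]
ft_force: [0.4, -2.4, -2.2]
finger_gap: 42.3
grip_force: 60.8
```

Expected seat around TCP z ≈ 281; feel for the floor.

Call:
{"method": "servo_tool", "body": {"plan": [[[0, 0, -0.001, 0, 0.035], [0, 0, -0.001, 0, 0.035], [0, 0, -0.001, 0, 0.035], [0, 0, 0, 0, 0.035]]]}}

```text
time: 37.7
tool_pos: [556.4, 182.3, 283.3]
tcp_rot: [-180.0, 0.0, 74.5]
ft_force: [0.4, -0.6, -2.5]
finger_gap: 42.4
grip_force: 60.9
```

Call:
{"method": "servo_tool", "body": {"plan": [[[0, 0, -0.0007, 0, 0.035], [0, 0, -0.0007, 0, 0.035], [0, 0, 0, 0, 0.035]]]}}

```text
time: 38.0
tool_pos: [556.6, 182.5, 282.8]
tcp_rot: [180.0, -0.0, 74.5]
ft_force: [-1.4, -1.2, 3.4]
finger_gap: 42.2
grip_force: 61.4
```

Call:
{"method": "servo_tool", "body": {"plan": [[[0, 0, -0.0007, 0, 0.035], [0, 0, 0, 0, 0.035]]]}}

```text
time: 38.2
tool_pos: [556.8, 182.7, 282.8]
tcp_rot: [179.9, -0.1, 74.5]
ft_force: [-3.1, -0.8, 7.8]
finger_gap: 42.2
grip_force: 61.8
```

Call:
{"method": "servo_tool", "body": {"plan": [[[0, 0, -0.0007, 0, 0.035], [0, 0, 0, 0, 0.035]]]}}

```text
time: 38.4
tool_pos: [556.9, 182.8, 282.8]
tcp_rot: [179.9, -0.1, 74.5]
ft_force: [-4.7, -0.7, 11.3]
finger_gap: 42.4
grip_force: 62.2
```

Call:
{"method": "servo_tool", "body": {"plan": [[[0, 0, 0.0008, 0, 0.035], [0, 0, 0.0006, 0, 0.035], [0, 0, 0, 0, 0.035]]]}}

```text
time: 38.7
tool_pos: [556.6, 182.5, 282.8]
tcp_rot: [180.0, -0.0, 74.5]
ft_force: [-2.6, -0.1, 6.5]
finger_gap: 42.0
grip_force: 61.7
```

Call:
{"method": "servo_tool", "body": {"plan": [[[0, 0, 0, 0, 0.043], [0, 0, 0, 0, 0.046], [0, 0, 0, 0, 0.05], [0, 0, 0, 0, 0.058], [0, 0, 0, 0, 0.07], [0, 0, 0, 0, 0.0854], [0, 0, 0, 0, 0.0854], [0, 0, 0, 0, 0.0854]]]}}

```text
time: 39.5
tool_pos: [556.4, 182.3, 282.1]
tcp_rot: [-180.0, -0.0, 74.5]
ft_force: [-0.0, 0.4, 0.1]
finger_gap: 85.2
grip_force: 0.0
```

Released; retreat straight up and check the pose in the images.

Call:
{"method": "servo_tool", "body": {"plan": [[[0, 0, 0.005, 0, 0.0854], [0, 0, 0.01, 0, 0.0854], [0, 0, 0.02, 0, 0.0854], [0, 0, 0.025, 0, 0.0854], [0, 0, 0.025, 0, 0.0854], [0, 0, 0.02, 0, 0.0854], [0, 0, 0.01, 0, 0.0854], [0, 0, 0, 0, 0.0854]]]}}

```text
time: 40.3
tool_pos: [557.0, 182.4, 399.6]
tcp_rot: [179.8, -0.1, 74.5]
ft_force: [0.3, 0.5, -0.3]
finger_gap: 85.3
grip_force: 0.0
```

```bash
python3 - <<'E'
from h import *
import pickle
C=pickle.load(open('C.pkl','rb'));S=C['side']
x=sense();print(x['tool_pos'],x['ft_force'],x['finger_gap'])
f=snap('side','fin.png')['frame'];h=cv2.cvtColor(f,cv2.COLOR_BGR2HSV)
a=np.radians(-15.5);Y=np.array([-np.sin(a),np.cos(a),0]);Z=np.array([0,0,1.]);X=np.array([Y[1],-Y[0],0])
B=np.array([554,183,16.])
for k in(0,57,106,120,134,210,232): 
    p=proj(S,B+k*Z)[0];q=np.round(p).astype(int);print(k,p.round(1),f[q[1],q[0]].tolist())
# vertical profile above slot & horizontal handle extent at mid-handle
c=int(round(proj(S,B+170*Z)[0][0]));r0=int(proj(S,B+240*Z)[0][1])
print('col',c,[(r,f[r,c].tolist()) for r in range(r0-10,r0+95,3)])
for k in(165,225):
    p=np.round(proj(S,B+k*Z)[0]).astype(int);print('row',p[1],[(u,f[p[1],u].tolist()) for u in range(p[0]-18,p[0]+19,2)])
E
python3 rk.py
```

```text
[557.01528582 182.44441933 399.59815558] [ 0.34116148  0.5000092  -0.28834678] 85.31724635605191
0 [297.4 266.2] [74, 113, 140]
57 [296.8 248.9] [27, 56, 92]
106 [296.2 233.5] [55, 118, 177]
120 [296.1 229. ] [30, 58, 91]
134 [295.9 224.5] [26, 53, 84]
210 [295.  199.1] [8, 14, 21]
232 [294.7 191.5] [25, 53, 86]
col 295 [(178, [75, 89, 109]), (181, [11, 22, 42]), (184, [12, 16, 25]), (187, [6, 6, 22]), (190, [14, 25, 47]), (193, [24, 47, 77]), (196, [18, 56, 74]), (199, [8, 14, 21]), (202, [15, 20, 33]), (205, [27, 65, 88]), (208, [28, 57, 90]), (211, [27, 56, 90]), (214, [31, 63, 100]), (217, [32, 66, 104]), (220, [32, 65, 102]), (223, [32, 61, 96]), (226, [28, 57, 89]), (229, [27, 56, 89]), (232, [30, 69, 111]), (235, [39, 87, 137]), (238, [33, 68, 107]), (241, [33, 67, 105]), (244, [33, 67, 105]), (247, [30, 62, 97]), (250, [56, 99, 131]), (253, [112, 167, 199]), (256, [68, 103, 129]), (259, [73, 110, 137]), (262, [74, 111, 139]), (265, [73, 112, 138]), (268, [75, 115, 143]), (271, [125, 184, 217]), (274, [125, 184, 218]), (277, [71, 110, 138]), (280, [80, 90, 98])]
row 214 [(278,
[... 174 characters left out ...]
0, 63, 98]), (296, [33, 67, 105]), (298, [32, 68, 106]), (300, [32, 68, 105]), (302, [32, 66, 104]), (304, [60, 74, 96]), (306, [86, 93, 99]), (308, [89, 95, 102]), (310, [90, 96, 103]), (312, [87, 93, 99]), (314, [88, 94, 100])]
row 194 [(277, [86, 94, 101]), (279, [87, 95, 103]), (281, [87, 94, 101]), (283, [83, 91, 97]), (285, [48, 65, 84]), (287, [25, 54, 86]), (289, [20, 32, 56]), (291, [19, 35, 59]), (293, [16, 31, 49]), (295, [18, 42, 62]), (297, [43, 64, 81]), (299, [32, 48, 68]), (301, [33, 40, 55]), (303, [81, 88, 97]), (305, [87, 94, 101]), (307, [88, 94, 100]), (309, [86, 93, 101]), (311, [102, 117, 125]), (313, [111, 123, 127])]
rack shift 13 4 0.19452649354934692
red side 0 0 0
```

```bash
python3 -c "
from bench import r
print(r.hand_in())"
```

```text
the job is handed in; nothing more can be done
None
```

The red-black-gold paddle came off the hook on light contact (about 5 N at most by the wrist sensor), stands released in the empty rack slot, and the job was handed in at about 40 s; seating was checked by floor contact and side-camera pixel values, and no verdict came back.

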